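# Load and start the electrode disinfecting unit

### The job

Slide the cover of the disinfecting unit fully open, put every clamp electrode from the mat into its chamber, slide the cover fully closed again, then lay the locking bar across the two brackets, in both notches, so that the cover cannot slide back. Then start the unit: pull the knob fully out, turn it clockwise to the long mark (70 degrees) and push it fully back in. Do these in that order, and leave the other things on the table where they are.

Things in the scene. Friction and masses are not known exactly. Their poses are not given: they have to be found in the camera images.
- unit: white disinfecting unit fixed to the table, 410 mm long (its y), 180 mm deep (x; -x is its front, towards the robot), decks 65 mm high. From its -y to its +y end: knob deck (y -200 to -103 mm), open-topped chamber (-103 to +53), parking deck (+53 to +210) where the open cover stands. Origin: centre of its underside.
- chamber (a point): centre of the chamber's inner floor, 20 mm above the table; axes as the unit's. The chamber is 165 mm (x) by 156 mm (y) inside and 45 mm deep, its rim 65 mm above the table; walls front and back 7.5 mm thick.
- cover (a joint): slide of the flat aluminium cover plate (176 x 162 x 8 mm, its underside 67 mm and its top 75 mm above the table): 0 = fully open, over the parking deck; 0.155 m = fully closed over the chamber. It starts partly or fully closed, closes towards the unit's -y, moves with 1.5 N of friction and stays where it is left.
- cover_grip (a point): centre of the top of the cover's grip, a grey upright ridge in the middle of the plate, 70 mm along the unit's x, 12 mm thick (y), 22 mm high above the plate (top 97 mm above the table). It moves with the cover.
- bar: loose locking bar: flat steel bar 230 mm long (x), 20 mm wide (y), 14 mm thick, with a grey grip block 70 x 16 x 22 mm (x, y, z) on its middle (36 mm high overall); about 250 g. Origin: centre of its underside. It starts flat on the table, grip up, to the robot's right of the unit. Either end may go to the front.
- bar_seat (a point): midway between the unit's two steel brackets, level with their notch floors (83 mm above the table); axes as the unit's. Brackets: on the unit's front and back, 92 to 110 mm from here along x; notches 30 mm wide (y), cheeks 20 mm high, 10 mm thick. The bar lies in both along the unit's x, its middle here, 8 mm above the cover. The closed cover's grip is 47 mm from here towards -y.
- knob_pull (a joint): how far the black knob is pulled out, straight up: 0 = fully in, 0.014 m = fully out. 4 N of friction and 1 N of weight hold it, so it stays where it is left.
- knob_turn (a joint): angle of the knob, clockwise from above: 0 = off (short mark), 1.22 rad = the long mark; turns on to 1.9. Pulled out less than 10 mm, a key locks it; fully out it turns easily (0.03 N m) and stays where left. It goes back in only at the short mark or within about 0.15 rad of the long mark.
- knob_top (a point): centre of the top of the knob, on its upright axis, 99 mm above the table when in. The knob is a wing 46 mm long, 12 thick, 24 high on a disc 52 mm wide (disc top 24 mm below this point). At angle 0 the wing lies along the unit's x, its white pointer to the unit's -x; this point's axes turn with the knob.
- mat: thin black rubber mat, 260 x 220 x 3 mm, fixed to the table; the clamps start on it. Origin: centre of its underside.
- clamp1: grey plastic limb-clamp electrode lying on its side, like small tongs: 69 mm long (x; jaws to +33 mm, finger arms to -36 mm), 28 mm wide (y), 26 mm high (z), 60 g. Origin: centre of its underside. Its solid hub (22 x 26 x 26 mm, centred 4 mm towards -x) is the best place to pinch, across y. All clamps are alike; three or four are present, on the mat.
- clamp2: grey plastic limb-clamp electrode lying on its side, like small tongs: 69 mm long (x; jaws to +33 mm, finger arms to -36 mm), 28 mm wide (y), 26 mm high (z), 60 g. Origin: centre of its underside. Its solid hub (22 x 26 x 26 mm, centred 4 mm towards -x) is the best place to pinch, across y. All clamps are alike; three or four are present, on the mat.
- clamp3: grey plastic limb-clamp electrode lying on its side, like small tongs: 69 mm long (x; jaws to +33 mm, finger arms to -36 mm), 28 mm wide (y), 26 mm high (z), 60 g. Origin: centre of its underside. Its solid hub (22 x 26 x 26 mm, centred 4 mm towards -x) is the best place to pinch, across y. All clamps are alike; three or four are present, on the mat.
- clamp4: grey plastic limb-clamp electrode lying on its side, like small tongs: 69 mm long (x; jaws to +33 mm, finger arms to -36 mm), 28 mm wide (y), 26 mm high (z), 60 g. Origin: centre of its underside. Its solid hub (22 x 26 x 26 mm, centred 4 mm towards -x) is the best place to pinch, across y. All clamps are alike; three or four are present, on the mat.
- gel_tub: small white jar of gel, 34 mm wide, 45 mm high, just beyond the mat; loose, not part of the job. Origin: centre of its underside.
- spray: white bottle, 52 mm wide, 170 mm high; loose, not part of the job. Origin: centre of its underside.
- dropper: brown bottle, 44 mm wide, 90 mm high; loose, not part of the job. Origin: centre of its underside.
- tape: roll of paper tape lying flat, 72 mm wide, 25 mm high; loose, not part of the job. Origin: centre of its underside.
- dish: steel bowl, 90 mm wide, 35 mm high; loose, not part of the job. Origin: centre of its underside.
- paper_roll: upright paper roll, 60 mm wide, 80 mm high; loose, not part of the job. Origin: centre of its underside.
Things that resemble listed ones, but are neither listed nor needed, are in the scene too. Several things have the shape of the bar; the one meant has the colours described above.

How it is judged:
By the outcome, as a careful person would: the job done as asked, in the order asked, and still so for the second after the job is handed in, with the robot touching nothing.
Of clamp1, clamp2, clamp3, clamp4 only 3 to 4 are there at a start; the rules pass over those that are not, and their reading is None.
At some moment in a run one of clamp1, clamp2, clamp3, clamp4, bar may be knocked a few centimetres aside while the robot is not near it.
Once in a run the grip may slacken for a moment while it holds something.
It also fails if it takes over 210 s, if anything falls off the work surface, if the arm or the gripper's body presses on something with over 40 N, if the wrist force passes 120 N, or if a joint passes its speed limit or range.

### The arm

A 7-joint arm with a two-finger parallel gripper is mounted at the origin on the work surface. World frame = base frame: x ahead of the robot, y to its left, z up, the work surface at z = 0. Lengths are in m, angles in rad, forces in N, time in s.
With the tool pointing down it reaches from about 0.425 to 0.875 m from the base axis. Payload 9.9 kg.
Tool frame: the origin (TCP) lies at the very end of the fingers, on their centre line; the grasp point (between the pads) lies 19 mm behind it (bot.grasp_offset is the distance from the TCP to the grasp point, in m); z points along the fingers, y is the direction in which the jaws open and shut (so a half turn about z gives the same grasp; the last joint's range is limited). The gripper opens to 85 mm and grips with 20 to 120 N. Pads are 22 mm wide; open, the fingers measure 114 mm over their backs; the gripper's body (76 mm by 85 mm) begins 54 mm behind the grasp point. The pads swing forward as they close: fully open they stand 13 mm farther back than shut.
Start: joints at [-0.084, 0.576, 0.025, 1.437, -0.015, 1.129, -0.057], TCP at [0.675, 0, 0.231] pointing down, gripper open.
Joint ranges: [-2.76, 2.76], [-0.34, 2.15], [-1.52, 1.57], [0.19, 2.46], [-1.09, 4.23], [0.17, 1.99], [-2.82, 2.82]. Speed limits (rad/s): [2.22, 2.22, 3.01, 3.01, 3.14, 3.14, 3.14].

### API

Orientations are given as a 3x3 rotation matrix whose columns are the frame's x, y, z axes.
In Python, from bench import bot gives the robot as it stands.
- The arm moves only by the tool move_arm, never from a script. Its argument "targets" is a list of rows, each a list of 7 numbers: the shift along the tool's x, y, z in m, then the turn, a rotation vector about the tool's x, y, z in degrees, then the closure, from -1 (fully open) to 1 (shut), so that 0 is half open. In form: [[dx, dy, dz, ax, ay, az, hand], ...]. A call has exactly 10 rows; each row shifts and turns the pose as measured when the row begins, along the tool's axes as they then stand; what a row does not reach is not made up. A row lasts 1/12 s, in which the tool goes at most 41.7 mm and 7.16 degrees, less where a joint would pass 70% of its speed; a pose out of reach is approached as far as the arm can. A call is refused whole if a number of a shift passes 0.0417 or a number of a turn 7.16, either way. A call with a gripper value outside its range is refused whole. The fingers move at their own pace and stop on an object; "squeeze" is the grip in N (left out, the last holds). Time passes only in rows, so rows that do not move let the fingers close, or fill a call up. It gives the time, the measured TCP pose, the force and the opening at its end, in the units of the state.
- bot.state(): the state, without advancing time (a new reading comes with each control period).
- bot.get_image(name): name is "scene" or "side" or "wrist"; returns a dict with "color" (480x640x3 uint8, red, green, blue), "camera_matrix" (3x3 intrinsics, pixels), "distortion" ([k1, k2, p1, p2, k3] as OpenCV has them; the pictures are not rectified), "pose" (4x4, takes a point from camera to world coordinates). Camera axes: x right, y up, looking along -z (the intrinsics and any distortion apply to the point x, -y, -z); pixel columns grow to the right and rows downward; lengths in m; the calibration is good to about 2 mm. A picture is of the moment at which its call begins. There is no depth.
- bot.hand_in(): hands the job in, once; it reports no verdict.
The state is a dict: "clock": time; "joint_positions": joint angles; "joint_vel": joint speeds; "joint_efforts": joint torques, N m; "position": TCP position; "ee_rot": TCP orientation; "ft_force": force on the tool from outside, world axes, zero at the start; "torque": the same for the moment, N m; "opening": opening from 0.0 (shut) to 1.0 (fully open).
Only numpy, scipy, OpenCV 4.12 (cv2) and the standard library are available. Lean on these libraries where they do the work, as an engineer would, in place of code of your own. Each camera call takes 0.05 s, during which the arm holds its last target. There are 200 camera calls.

## Working session

There is one attempt and no reset: what is moved stays moved. The work goes in short steps, Python scripts to look and compute and a tool call to move; the robot and the scene stay as the last step left them, time stands still between calls to the robot, and variables do not carry over. Pictures are saved under pics/ and viewed, about 12 in all and at most 16, crops included, and the job is handed in when it is done.

Besides the shell and the picture viewer there is one more tool, called as name(argument=value, ...) on one line, values as JSON. move_arm: Moves the arm, as the interface text tells. Its arguments: {"type":"object","properties":{"targets":{"type":"array"},"squeeze":{"type":"number"}},"required":["targets"]}

```bash
mkdir -p pics; ls; cat > h.py <<'E'
import numpy as np, cv2
from bench import bot
def snap(name,fn):
    d=bot.get_image(name); np.savez('pics/'+fn+'.npz',**{k:np.array(d[k]) for k in d}); cv2.imwrite('pics/'+fn+'.png',d['color'][:,:,::-1]); return d
def load(fn): return np.load('pics/'+fn+'.npz')
def pix2w(d,uv,z):
    p=cv2.undistortPoints(np.array(uv,float).reshape(-1,1,2),d['camera_matrix'],d['distortion']).reshape(-1,2)
    P=d['pose']; r=np.c_[p[:,0],-p[:,1],-np.ones(len(p))]@P[:3,:3].T; o=P[:3,3]
    return o+r*((np.broadcast_to(z,len(p))-o[2])/r[:,2])[:,None]
def w2pix(d,X):
    P=d['pose']; c=(np.array(X,float).reshape(-1,3)-P[:3,3])@P[:3,:3]
    return cv2.projectPoints(c*[1,-1,-1],np.zeros(3),np.zeros(3),d['camera_matrix'],d['distortion'])[0].reshape(-1,2)
def crop(fn,x0,y0,x1,y1,s,out):
    im=cv2.imread('pics/'+fn+'.png')[y0:y1,x0:x1]; cv2.imwrite('pics/'+out+'.png',cv2.resize(im,None,fx=s,fy=s,interpolation=cv2.INTER_CUBIC))
E
python3 - <<'E'
from h import *
for n in ["scene","side","wrist"]:
    d=snap(n,n+'0'); print(n,d['pose'].round(3).tolist(),d['camera_matrix'].round(1).tolist())
a=[cv2.imread(f'pics/{n}0.png') for n in ['scene','side']]
print(bot.state())
E
```

```text
pics
scene [[0.802, -0.407, 0.437, 1.115], [0.597, 0.525, -0.606, -0.909], [0.018, 0.747, 0.664, 1.09], [0.0, 0.0, 0.0, 1.0]] [[569.7, 0.0, 322.4], [0.0, 569.7, 240.6], [0.0, 0.0, 1.0]]
side [[-0.945, 0.21, -0.249, 0.187], [-0.326, -0.624, 0.71, 0.776], [-0.007, 0.753, 0.658, 0.795], [0.0, 0.0, 0.0, 1.0]] [[450.3, 0.0, 316.7], [0.0, 450.3, 239.4], [0.0, 0.0, 1.0]]
wrist [[1.0, 0.001, 0.002, 0.674], [-0.002, 0.965, 0.262, 0.066], [-0.002, -0.262, 0.965, 0.372], [0.0, 0.0, 0.0, 1.0]] [[416.7, 0.0, 327.0], [0.0, 416.7, 247.2], [0.0, 0.0, 1.0]]
{'clock': 0.15, 'joint_positions': array([-0.08380485,  0.5763291 ,  0.0248828 ,  1.43771306, -0.01499007,
        1.12899118, -0.0565155 ]), 'joint_vel': array([ 7.51074672e-05, -1.41283492e-03, -2.97780269e-04, -2.83941817e-03,
        6.72354837e-04,  6.03943627e-04,  5.35690607e-04]), 'joint_efforts': array([ 3.53695883e-03, -7.66262698e+01,  2.25340560e+00, -2.86181796e+01,
        1.58117601e-02,  9.86463390e-03, -3.06662548e-05]), 'position': array([ 6.74660393e-01, -8.74074585e-06,  2.30648798e-01]), 'ee_rot': array([[ 2.06973064e-06,  9.99999215e-01, -1.25268023e-03],
       [ 9.99999996e-01, -2.17895472e-06, -8.71909477e-05],
       [-8.71936089e-05, -1.25268004e-03, -9.99999212e-01]]), 'ft_force': array([ 0.40222772, -0.43682786, -0.40215493]), 'torque': array([0.02570506, 0.02711416, 0.01387287]), 'opening': 0.9979997524515869}
```

View pics/scene0.png

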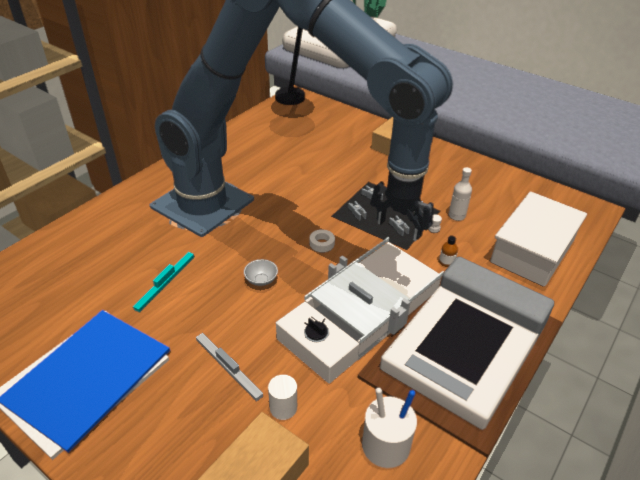

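View pics/side0.png

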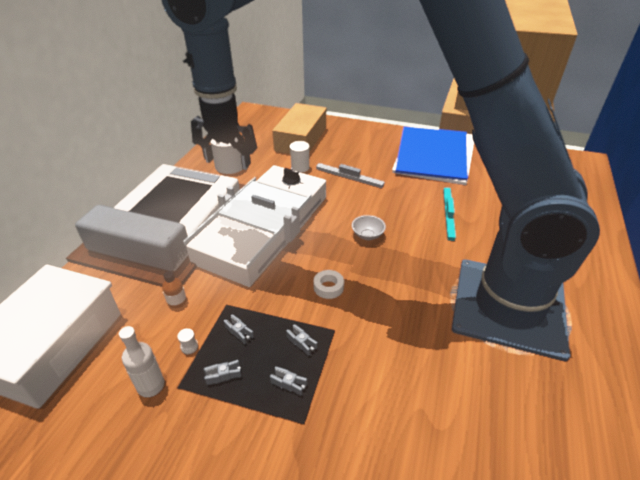

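```bash
python3 - <<'E'
from h import *
crop('scene0',190,230,450,420,3,'sc_unit')
crop('side0',170,160,390,420,3,'sd_unit')
im=cv2.imread('pics/sd_unit.png');print(im.shape)
cv2.imwrite('pics/sd_unit.png',cv2.resize(im,None,fx=.76,fy=.76,interpolation=cv2.INTER_AREA))
E
```

```text
(780, 660, 3)
```

View pics/sc_unit.png

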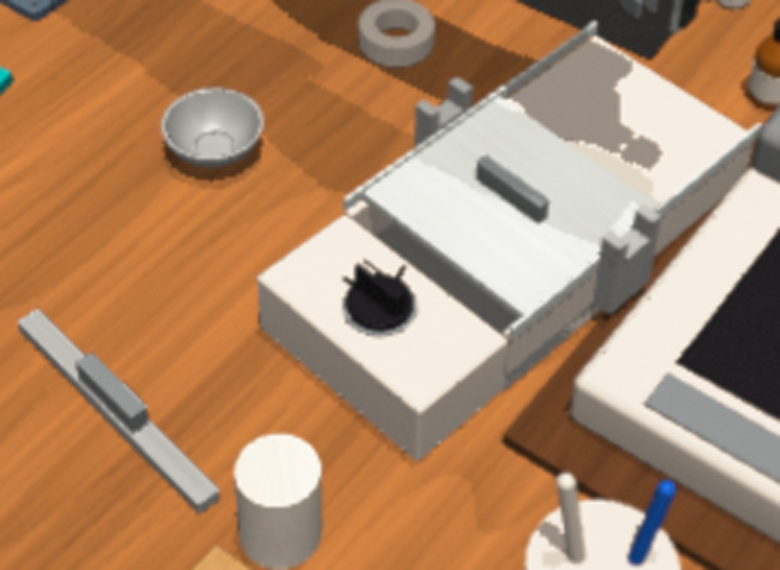

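View pics/sd_unit.png

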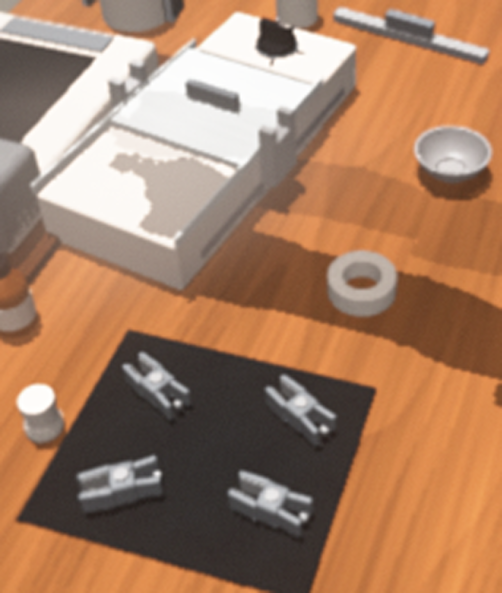

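```bash
python3 - <<'E'
from h import *
np.set_printoptions(suppress=True,precision=4)
sc=load('scene0'); sd=load('side0')
def S(uv,z): return pix2w(sc,np.array(uv)/3+[190,230],z)
def D(uv,z): return pix2w(sd,np.array(uv)/2.28+[170,160],z)
print('deck -x-y,+x-y',S([(259,279),(419,407)],.065)); 
q=S([(259,279),(419,407)],.065); print(np.linalg.norm(q[1]-q[0]),np.degrees(np.arctan2(*(q[1]-q[0])[[1,0]])))
print('bar',S([(30,320),(208,498)],.014))
print('grip sc',S([(482,160),(544,210)],.097),'sd',D([(189,87),(240,105)],.093))
print('park corners sd',D([(47,204),(182,244)],.065))
print('knob disc sc',S([(379,303)],.075))
print('mat',D([(129,331),(376,388),(308,594),(20,520)],.003))
# clamps: hub centre top z=.029, jaws tip, arm tip
for n,h in dict(c1=(155,381),c2=(301,404),c3=(121,474),c4=(271,496)).items(): print(n,D([h],.029))
for n,t in dict(c1=[(185,400),(130,362)],c2=[(330,430),(273,385)],c3=[(160,468),(82,486)],c4=[(310,512),(236,483)]).items():
  p=D(t,.02); print(n,p, np.degrees(np.arctan2(*(p[1]-p[0])[[1,0]])))
E
```

```text
deck -x-y,+x-y [[ 0.5281 -0.2701  0.065 ]
 [ 0.6975 -0.2916  0.065 ]]
0.17073824318219627 -7.231424637716647
bar [[ 0.3822 -0.3815  0.014 ]
 [ 0.6023 -0.4184  0.014 ]]
grip sc [[ 0.6088 -0.0852  0.097 ]
 [ 0.6783 -0.1004  0.097 ]] sd [[ 0.6664 -0.083   0.093 ]
 [ 0.5968 -0.0699  0.093 ]]
park corners sd [[0.7381 0.1208 0.065 ]
 [0.5775 0.1299 0.065 ]]
knob disc sc [[ 0.6212 -0.239   0.075 ]]
mat [[0.6076 0.2046 0.003 ]
 [0.3518 0.1926 0.003 ]
 [0.3432 0.4038 0.003 ]
 [0.5972 0.4209 0.003 ]]
c1 [[0.5426 0.2697 0.029 ]]
c2 [[0.4054 0.2507 0.029 ]]
c3 [[0.5257 0.3677 0.029 ]]
c4 [[0.3966 0.3464 0.029 ]]
c1 [[0.5108 0.2745 0.02  ]
 [0.5796 0.2511 0.02  ]] -18.837757865632664
c2 [[0.3735 0.2627 0.02  ]
 [0.4403 0.2327 0.02  ]] -24.16574155938321
c3 [[0.5004 0.3468 0.02  ]
 [0.5556 0.384  0.02  ]] 33.91796344362889
c4 [[0.3626 0.3448 0.02  ]
 [0.4321 0.3393 0.02  ]] -4.469125921664858
```

move_arm(targets=[[-0.028, -0.012, 0.01, 0, 0, 0, -1], [-0.028, -0.012, 0.01, 0, 0, 0, -1], [-0.028, -0.012, 0.01, 0, 0, 0, -1], [0, 0, 0, 0, 0, -7, -1], [0, 0, 0, 0, 0, -7, -1], [0, 0, 0, 0, 0, -7, -1], [0, 0, 0, 0, 0, -7, -1], [0, 0, 0, 0, 0, -7, -1], [0, 0, 0, 0, 0, -7, -1], [0, 0, 0, 0, 0, -7, -1]], squeeze=60)

```text
clock: 0.98
position: [0.6348, -0.0873, 0.1954]
ee_rot: [[-0.771, 0.637, -0.008], [0.637, 0.771, -0.0], [0.006, -0.005, -1.0]]
ft_force: [0.1, 0.0, 0.2]
opening: 0.999
```

move_arm(targets=[[0, 0, 0, 0, 0, -6.8, -1], [0, 0, 0, 0, 0, -6.8, -1], [0, 0, 0, 0, 0, -6.8, -1], [0, 0, 0, 0, 0, -6.8, -1], [0, 0, 0, 0, 0, -6.8, -1], [0, 0, 0, 0, 0, 0, -1], [0, 0, 0, 0, 0, 0, -1], [0, 0, 0, 0, 0, 0, -1], [0, 0, 0, 0, 0, 0, -1], [0, 0, 0, 0, 0, 0, -1]])

```text
clock: 1.82
position: [0.633, -0.0884, 0.1928]
ee_rot: [[-0.997, 0.074, -0.013], [0.074, 0.997, 0.0], [0.013, -0.001, -1.0]]
ft_force: [-0.3, -0.3, 0.3]
opening: 1.003
```

```bash
python3 - <<'E'
from h import *
np.set_printoptions(suppress=True,precision=4)
d=snap('wrist','w1'); s=bot.state(); print(s['position'],s['ee_rot'],s['joint_positions'],d['pose'])
E
```

```text
[ 0.6331 -0.0884  0.1929] [[-0.9972  0.074  -0.0126]
 [ 0.074   0.9973  0.0003]
 [ 0.0126 -0.0006 -0.9999]] [ 0.294   0.5785 -0.3787  1.5685  0.234   1.0525  1.349 ] [[ 0.0759 -0.9655 -0.2492  0.5682]
 [ 0.9971  0.0734  0.0193 -0.0842]
 [-0.0003 -0.2499  0.9683  0.3351]
 [ 0.      0.      0.      1.    ]]
```

View pics/w1.png

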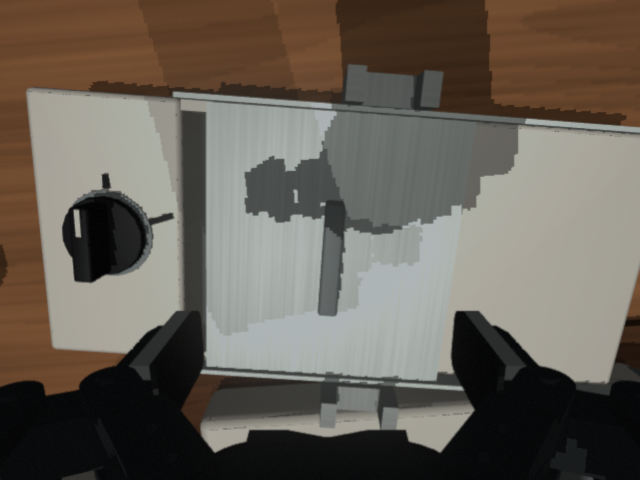

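```bash
python3 - <<'E'
from h import *
np.set_printoptions(suppress=True,precision=4)
d=load('w1')
print('ridge',pix2w(d,[(335,203),(328,314),(335,232)],.097))
print('deck corners -x-y,+x-y',pix2w(d,[(28,89),(55,347)],.065))
print('knob disc',pix2w(d,[(107,235)],.067), 'bracket f',pix2w(d,[(355,67),(434,72)],.103),'b',pix2w(d,[(329,405),(389,407)],.103))
print('cover edges',pix2w(d,[(206,110),(207,365)],.075))
u=np.array([.9925,-.1219,0]);v=np.array([.1219,.9925,0])
for o in ([.6415,-.086,0],):
  o=np.array(o)
  for n,p in dict(c1=-u*.09-v*.2+[0,0,.065],c2=u*.09-v*.2+[0,0,.065]).items(): print(n,w2pix(d,o+p))
E
```

```text
ridge [[ 0.6036 -0.0824  0.097 ]
 [ 0.6718 -0.0916  0.097 ]
 [ 0.6206 -0.0836  0.097 ]]
deck corners -x-y,+x-y [[ 0.5241 -0.2644  0.065 ]
 [ 0.6964 -0.2893  0.065 ]]
knob disc [[ 0.6178 -0.2339  0.067 ]] bracket f [[ 0.5329 -0.0671  0.103 ]
 [ 0.5384 -0.0263  0.103 ]] b [[ 0.7317 -0.0955  0.103 ]
 [ 0.7361 -0.0574  0.103 ]]
cover edges [[ 0.5456 -0.1548  0.075 ]
 [ 0.7132 -0.1791  0.075 ]]
c1 [[14.9613 96.538 ]]
c2 [[ 49.9405 360.1251]]
```

move_arm(targets=[[-0.0045, 0.0015, 0.02, 0, -0.7, 4, -1], [0, 0, 0.024, 0, 0, 0, -1], [0, 0, 0.024, 0, 0, 0, -1], [0, 0, 0.02, 0, 0, 0, -1], [0, 0, 0.01, 0, 0, 0, -1], [0, 0, 0, 0, 0, 0, -1], [0, 0, 0, 0, 0, 0, -1], [0, 0, 0, 0, 0, 0, -1], [0, 0, 0, 0, 0, 0, -1], [0, 0, 0, 0, 0, 0, -1]])

```text
clock: 2.7
position: [0.6414, -0.0864, 0.0966]
ee_rot: [[-0.988, 0.154, 0.009], [0.154, 0.988, -0.002], [-0.009, -0.001, -1.0]]
ft_force: [-0.3, 0.2, -0.5]
opening: 1.001
```

move_arm(targets=[[0.003, 0, 0.012, 0, 0.4, -0.7, -1], [0, 0, 0, 0, 0, 0, 0.3], [0, 0, 0, 0, 0, 0, 1], [0, 0, 0, 0, 0, 0, 1], [0, 0, 0, 0, 0, 0, 1], [0, 0, 0, 0, 0, 0, 1], [0, 0, 0, 0, 0, 0, 1], [0, 0, 0, 0, 0, 0, 1], [0, 0, 0, 0, 0, 0, 1], [0, 0, 0, 0, 0, 0, 1]])

```text
clock: 3.53
position: [0.6395, -0.0863, 0.0859]
ee_rot: [[-0.99, 0.141, 0.005], [0.141, 0.99, -0.002], [-0.005, -0.001, -1.0]]
ft_force: [-0.7, -0.8, -0.6]
opening: 0.121
```

move_arm(targets=[[0, 0.015, 0, 0, 0, 0, 1], [0, 0.02, 0, 0, 0, 0, 1], [0, 0.02, 0, 0, 0, 0, 1], [0, 0.02, 0, 0, 0, 0, 1], [0, 0.02, 0, 0, 0, 0, 1], [0, 0.01, 0, 0, 0, 0, 1], [0, 0.006, 0, 0, 0, 0, 1], [0, 0.004, 0, 0, 0, 0, 1], [0, 0.004, 0, 0, 0, 0, 1], [0, 0.004, 0, 0, 0, 0, 1]])

```text
clock: 4.37
position: [0.657, 0.0316, 0.0859]
ee_rot: [[-0.989, 0.149, 0.003], [0.149, 0.989, -0.012], [-0.005, -0.011, -1.0]]
ft_force: [-1.8, -0.9, 3.3]
opening: 0.122
```

move_arm(targets=[[0, 0.005, 0, 0, 0, 0, 1], [0, 0.005, 0, 0, 0, 0, 1], [0, 0.005, 0, 0, 0, 0, 1], [0, 0.004, 0, 0, 0, 0, 1], [0, 0.004, 0, 0, 0, 0, 1], [0, 0.004, 0, 0, 0, 0, 1], [0, 0.004, 0, 0, 0, 0, 1], [0, 0.004, 0, 0, 0, 0, 1], [0, 0.004, 0, 0, 0, 0, 1], [0, 0.004, 0, 0, 0, 0, 1]])

```text
clock: 5.2
position: [0.659, 0.0456, 0.0859]
ee_rot: [[-0.986, 0.169, -0.01], [0.169, 0.984, -0.049], [0.002, -0.05, -0.999]]
ft_force: [-5.7, -11.5, 7.3]
opening: 0.121
```

move_arm(targets=[[0, -0.002, 0, 0, 0, 0, 0.5], [0, 0, 0, 0, 0, 0, 0], [0, 0, 0, 0, 0, 0, -0.5], [0, 0, -0.005, -2.8, 0.3, 0, -0.7], [0, 0, -0.03, 0, 0, 0, -0.7], [0, 0, -0.035, 0, 0, 0, -0.7], [0, 0, -0.035, 0, 0, 0, -0.7], [0, 0, -0.03, 0, 0, 0, -0.7], [0.033, 0.037, 0, 0, 0, 0, -0.7], [0.033, 0.037, 0, 0, 0, 0, -0.7]])

```text
clock: 6.03
position: [0.616, 0.1152, 0.2236]
ee_rot: [[-0.983, 0.183, -0.008], [0.183, 0.983, 0.004], [0.008, 0.003, -1.0]]
ft_force: [0.2, 1.7, -1.4]
opening: 0.847
```

move_arm(targets=[[0.033, 0.037, 0, 0, 0, 0, -0.7], [0.033, 0.037, 0, 0, 0, 0, -0.7], [0.033, 0.037, 0, 0, 0, 0, -0.7], [0.033, 0.037, 0, 0, 0, 0, -0.7], [0, 0, 0, 0, 0, 0, -0.7], [0, 0, 0, 0, 0, 0, -0.7], [0, 0, 0, 0, 0, 0, -0.7], [0, 0, 0, 0, 0, 0, -0.7], [0, 0, 0, 0, 0, 0, -0.7], [0, 0, 0, 0, 0, 0, -0.7]])

```text
clock: 6.87
position: [0.5225, 0.2737, 0.2278]
ee_rot: [[-0.985, 0.17, -0.004], [0.17, 0.985, 0.018], [0.007, 0.017, -1.0]]
ft_force: [0.3, 0.0, -0.1]
opening: 0.848
```

```bash
python3 - <<'E'
from h import *
np.set_printoptions(suppress=True,precision=4)
d=snap('wrist','w2'); s=bot.state(); print(s['position'],s['ee_rot'],s['joint_positions'],s['joint_vel'])
E
```

```text
[0.5226 0.2734 0.2277] [[-0.9854  0.1702 -0.0037]
 [ 0.1701  0.9853  0.0177]
 [ 0.0067  0.0168 -0.9998]] [-0.2969  0.4661 -0.3859  1.6714  0.179   1.0334  0.6635] [-0.0022 -0.0012  0.0022  0.0024 -0.0007  0.0013 -0.0025]
```

View pics/w2.png

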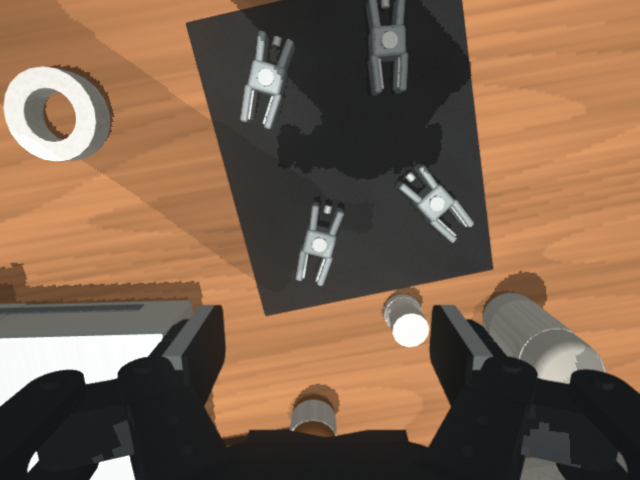

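```bash
python3 - <<'E'
from h import *
np.set_printoptions(suppress=True,precision=4)
d=load('w2')
for n,(h,a,b) in dict(c1=((319,244),(311,282),(328,206)),c3=((437,204),(461,233),(413,175)),c2=((266,76),(255,124),(277,38)),c4=((390,40),(388,92),(387,5))).items():
  p=pix2w(d,[h],.029)[0]; q=pix2w(d,[a,b],.018); t=q[0]-q[1]; print(n,p,'dir',np.degrees(np.arctan2(t[1],t[0])),'mid',q.mean(0))
E
```

```text
c1 [0.5429 0.2659 0.029 ] dir -22.355022397988183 mid [0.5465 0.2655 0.018 ]
c3 [0.5264 0.368  0.029 ] dir 31.86674449570625 mid [0.5292 0.3711 0.018 ]
c2 [0.4058 0.2494 0.029 ] dir -27.040718310539685 mid [0.4084 0.2473 0.018 ]
c4 [0.3967 0.3461 0.029 ] dir -7.059914570473718 mid [0.4012 0.3454 0.018 ]
```

move_arm(targets=[[-0.0215, -0.004, 0, 0, 0, 0, -0.5], [0, 0, 0, 1, 0, 6.3, -0.5], [0, 0, 0, 0, 0, 6.3, -0.5], [0, 0, 0.038, 0, 0, 0, -0.5], [0, 0, 0.038, 0, 0, 0, -0.5], [0, 0, 0.038, 0, 0, 0, -0.5], [0, 0, 0.03, 0, 0, 0, -0.5], [0, 0, 0.015, 0, 0, 0, -0.5], [0, 0, 0, 0, 0, 0, -0.5], [0, 0, 0, 0, 0, 0, -0.5]])

```text
clock: 7.75
position: [0.5516, 0.2563, 0.0635]
ee_rot: [[-0.914, 0.407, -0.001], [0.407, 0.914, 0.0], [0.001, -0.0, -1.0]]
ft_force: [-0.1, -0.3, 0.1]
opening: 0.75
```

move_arm(targets=[[0.01, 0.005, 0.01, 0, 0, -1.3, -0.5], [0, 0, 0.02, 0, 0, 0, -0.5], [0, 0, 0.01, 0, 0, 0, -0.5], [0, 0, 0.003, 0, 0, 0, -0.5], [0, 0, 0, 0, 0, 0, -0.5], [0, 0, 0, 0, 0, 0, -0.5], [0, 0, 0, 0, 0, 0, -0.5], [0, 0, 0, 0, 0, 0, -0.5], [0, 0, 0, 0, 0, 0, -0.5], [0, 0, 0, 0, 0, 0, -0.5]])

```text
clock: 8.58
position: [0.5484, 0.2692, 0.0267]
ee_rot: [[-0.924, 0.383, 0.01], [0.383, 0.924, 0.007], [-0.007, 0.01, -1.0]]
ft_force: [-0.2, -0.6, -0.2]
opening: 0.75
```

move_arm(targets=[[0.004, -0.004, 0, 0, 0, 0, -0.5], [0, 0, 0.008, 0, 0, 0, -0.5], [0, 0, 0.006, 0, 0, 0, -0.5], [0, 0, 0, 0, 0, 0, -0.2], [0, 0, 0, 0, 0, 0, 0.2], [0, 0, 0, 0, 0, 0, 1], [0, 0, 0, 0, 0, 0, 1], [0, 0, 0, 0, 0, 0, 1], [0, 0, 0, 0, 0, 0, 1], [0, 0, 0, 0, 0, 0, 1]])

```text
clock: 9.42
position: [0.5432, 0.2674, 0.0118]
ee_rot: [[-0.924, 0.383, 0.011], [0.383, 0.924, 0.008], [-0.007, 0.012, -1.0]]
ft_force: [0.4, 0.3, -0.9]
opening: 0.288
```

move_arm(targets=[[0, 0, -0.02, 0, 0, 0, 1], [0, 0, -0.038, 0, 0, 0, 1], [0, 0, -0.038, 0, 0, 0, 1], [0, 0, -0.038, 0, 0, 0, 1], [0, 0, -0.01, 0, 0, -7, 1], [0, 0, 0, 0, 0, -7, 1], [-0.0185, -0.039, 0, 0, 0, 0, 1], [-0.0185, -0.039, 0, 0, 0, 0, 1], [-0.0185, -0.039, 0, 0, 0, 0, 1], [-0.0185, -0.039, 0, 0, 0, 0, 1]])

```text
clock: 10.25
position: [0.5901, 0.1134, 0.1621]
ee_rot: [[-0.993, 0.116, 0.01], [0.116, 0.993, 0.014], [-0.008, 0.015, -1.0]]
ft_force: [1.4, -0.1, -1.4]
opening: 0.289
```

move_arm(targets=[[-0.0185, -0.039, 0, 0, 0, 0, 1], [-0.0185, -0.039, 0, 0, 0, 0, 1], [-0.0185, -0.039, 0, 0, 0, 0, 1], [-0.0185, -0.039, 0, 0, 0, 0, 1], [-0.0185, -0.039, 0, 0, 0, 0, 1], [-0.0185, -0.039, 0, 0, 0, 0, 1], [0, 0, 0, 0, 0, 0, 1], [0, 0, 0, 0, 0, 0, 1], [0, 0, 0, 0, 0, 0, 1], [0, 0, 0, 0, 0, 0, 1]])

```text
clock: 11.08
position: [0.6673, -0.1404, 0.1571]
ee_rot: [[-0.991, 0.132, 0.007], [0.132, 0.991, 0.007], [-0.006, 0.008, -1.0]]
ft_force: [0.4, 0.3, -0.8]
opening: 0.288
```

move_arm(targets=[[-0.004, -0.006, 0, 0, 0, 0, 1], [0, 0, 0.03, 0, 0, 0, 1], [0, 0, 0.035, 0, 0, 0, 1], [0, 0, 0.03, 0, 0, 0, 1], [0, 0, 0.012, 0, 0, 0, 1], [0, 0, 0, 0, 0, 0, 1], [0, 0, 0, 0, 0, 0, 1], [0, 0, 0, 0, 0, 0, 1], [0, 0, 0, 0, 0, 0, 1], [0, 0, 0, 0, 0, 0, 1]])

```text
clock: 11.92
position: [0.6757, -0.1394, 0.0547]
ee_rot: [[-0.993, 0.118, 0.016], [0.118, 0.993, 0.003], [-0.015, 0.005, -1.0]]
ft_force: [-1.6, -0.1, -0.1]
opening: 0.287
```

move_arm(targets=[[0.004, -0.008, 0, 0, 0.5, 0.5, 1], [0, 0, 0.008, 0, 0, 0, 1], [0, 0, 0.008, 0, 0, 0, 1], [0, 0, 0.003, 0, 0, 0, 1], [0, 0, 0, 0, 0, 0, 1], [0, 0, 0, 0, 0, 0, 0.05], [0, 0, 0, 0, 0, 0, 0.05], [0, 0, 0, 0, 0, 0, 0.05], [0, 0, 0, 0, 0, 0, 0.05], [0, 0, 0, 0, 0, 0, 0.05]])

```text
clock: 12.75
position: [0.6693, -0.1472, 0.0384]
ee_rot: [[-0.992, 0.127, 0.006], [0.127, 0.992, 0.003], [-0.006, 0.004, -1.0]]
ft_force: [0.4, 0.8, -0.2]
opening: 0.473
```

move_arm(targets=[[0, 0, -0.02, 0, 0, 0, 0.05], [0, 0, -0.038, 0, 0, 0, 0.05], [0, 0, -0.038, 0, 0, 0, -0.3], [0, 0, -0.03, 0, 0, 0, -0.5], [0.0155, 0.038, 0, 0, 0, 0, -0.5], [0.0155, 0.038, 0, 0, 0, 0, -0.5], [0.0155, 0.038, 0, 0, 0, 0, -0.5], [0.0155, 0.038, 0, 0, 0, 0, -0.5], [0.0155, 0.038, 0, 0, 0, 0, -0.5], [0.0155, 0.038, 0, 0, 0, 0, -0.5]])

```text
clock: 13.58
position: [0.6072, 0.0834, 0.1678]
ee_rot: [[-0.989, 0.148, 0.007], [0.148, 0.989, -0.001], [-0.007, -0.0, -1.0]]
ft_force: [1.0, 1.1, 0.6]
opening: 0.749
```

move_arm(targets=[[0.0155, 0.038, 0, 0, 0, 0, -0.5], [0.0155, 0.038, 0, 0, 0, 0, -0.5], [0.0155, 0.038, 0, 0, 0, 0, -0.5], [0.0155, 0.038, 0, 0, 0, 0, -0.5], [0.0155, 0.038, 0, 0, 0, 0, -0.5], [0.0155, 0.038, 0, 0, 0, 0, -0.5], [0, 0, 0, 0, 0, -6.5, -0.5], [0, 0, 0, 0, 0, -6.5, -0.5], [0, 0, 0, 0, 0, -6.5, -0.5], [0, 0, 0, 0, 0, -6.5, -0.5]])

```text
clock: 14.42
position: [0.5383, 0.3443, 0.1677]
ee_rot: [[-0.943, -0.331, 0.006], [-0.331, 0.943, 0.008], [-0.009, 0.005, -1.0]]
ft_force: [0.3, -0.8, 0.5]
opening: 0.753
```

move_arm(targets=[[0, 0, 0, 0, 0, -6.5, -0.5], [0, 0, 0, 0, 0, -6.5, -0.5], [0, 0, 0, 0, 0, 0, -0.5], [0, 0, 0.03, 0, 0, 0, -0.5], [0, 0, 0.03, 0, 0, 0, -0.5], [0, 0, 0.02, 0, 0, 0, -0.5], [0, 0, 0.01, 0, 0, 0, -0.5], [0, 0, 0, 0, 0, 0, -0.5], [0, 0, 0, 0, 0, 0, -0.5], [0, 0, 0, 0, 0, 0, -0.5]])

```text
clock: 15.25
position: [0.5403, 0.347, 0.0762]
ee_rot: [[-0.846, -0.533, 0.009], [-0.532, 0.846, 0.011], [-0.013, 0.004, -1.0]]
ft_force: [0.6, -0.4, -0.6]
opening: 0.75
```

```bash
python3 - <<'E'
from h import *
np.set_printoptions(suppress=True,precision=4)
snap('wrist','w3'); snap('side','sd3'); s=bot.state(); print(s['position'],s['ee_rot'],s['joint_positions'])
a=cv2.imread('pics/w3.png'); b=cv2.imread('pics/sd3.png')[150:420,100:420]
cv2.imwrite('pics/m3.png',np.hstack([cv2.resize(a,(400,300)),cv2.resize(b,(356,300))]))
E
```

```text
[0.5407 0.3473 0.0768] [[-0.8461 -0.533   0.0102]
 [-0.5328  0.8461  0.0117]
 [-0.0149  0.0045 -0.9999]] [-0.3326  0.7196 -0.5164  1.6998  0.4549  0.828   1.0825]
```

View pics/m3.png

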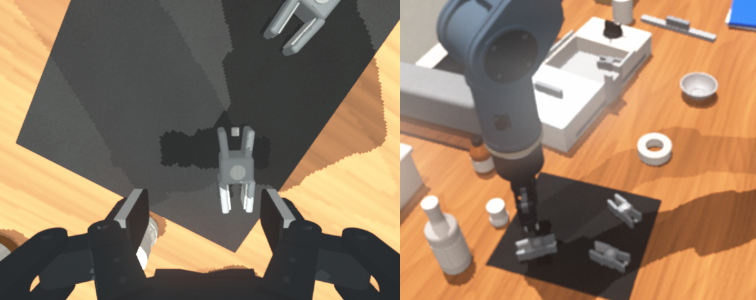

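```bash
python3 - <<'E'
from h import *
d=load('w3'); p=pix2w(d,[(379,276)],.029)[0]; s=bot.state(); print(p, s['ee_rot'].T@(p-s['position']))
E
```

```text
[0.52637215 0.36743361 0.029     ] [0.00210181 0.02446651 0.04788215]
```

move_arm(targets=[[0.002, 0.012, 0, 0, 0, 0, -0.5], [0, 0.01, 0.01, 0, 0, 0, -0.5], [0, 0, 0.02, 0, 0, 0, -0.5], [0, 0, 0.014, 0, 0, 0, -0.5], [0, 0, 0.004, 0, 0, 0, -0.5], [0, 0, 0, 0, 0, 0, -0.5], [0, 0, 0, 0, 0, 0, -0.5], [0, 0, 0, 0, 0, 0, -0.5], [0, 0, 0, 0, 0, 0, -0.5], [0, 0, 0, 0, 0, 0, -0.5]])

```text
clock: 16.18
position: [0.5254, 0.3753, 0.0326]
ee_rot: [[-0.845, -0.535, 0.017], [-0.535, 0.845, 0.021], [-0.026, 0.009, -1.0]]
ft_force: [-0.9, -0.0, 0.1]
opening: 0.753
```

move_arm(targets=[[0.003, -0.007, 0, 0.5, 1.4, 0, -0.5], [0, 0, 0.01, 0, 0, 0, -0.5], [0, 0, 0.009, 0, 0, 0, -0.5], [0, 0, 0.001, 0, 0, 0, -0.2], [0, 0, 0, 0, 0, 0, 0.2], [0, 0, 0, 0, 0, 0, 1], [0, 0, 0, 0, 0, 0, 1], [0, 0, 0, 0, 0, 0, 1], [0, 0, 0, 0, 0, 0, 1], [0, 0, 0, 0, 0, 0, 1]])

```text
clock: 17.02
position: [0.5276, 0.3689, 0.0124]
ee_rot: [[-0.845, -0.534, 0.005], [-0.534, 0.845, 0.004], [-0.006, 0.001, -1.0]]
ft_force: [0.9, -0.8, -0.4]
opening: 0.306
```

move_arm(targets=[[0, 0, -0.02, 0, 0, 0, 1], [0, 0, -0.038, 0, 0, 0, 1], [0, 0, -0.038, 0, 0, 0, 1], [0, 0, -0.038, 0, 0, 0, 1], [0, 0, -0.01, 0, 0, 6.6, 1], [0, 0, 0, 0, 0, 6.6, 1], [0, 0, 0, 0, 0, 6.6, 1], [0, 0, 0, 0, 0, 6.6, 1], [0, 0, 0, 0, 0, 6.6, 1], [0, 0, 0, 0, 0, 6.6, 1]])

```text
clock: 17.85
position: [0.5253, 0.3687, 0.1634]
ee_rot: [[-0.988, 0.152, 0.002], [0.152, 0.988, 0.006], [-0.001, 0.006, -1.0]]
ft_force: [-0.3, 0.5, -1.2]
opening: 0.304
```

move_arm(targets=[[-0.0195, -0.039, 0, 0, 0, 0, 1], [-0.0195, -0.039, 0, 0, 0, 0, 1], [-0.0195, -0.039, 0, 0, 0, 0, 1], [-0.0195, -0.039, 0, 0, 0, 0, 1], [-0.0195, -0.039, 0, 0, 0, 0, 1], [-0.0195, -0.039, 0, 0, 0, 0, 1], [-0.0195, -0.039, 0, 0, 0, 0, 1], [-0.0195, -0.039, 0, 0, 0, 0, 1], [-0.0195, -0.039, 0, 0, 0, 0, 1], [-0.0195, -0.039, 0, 0, 0, 0, 1]])

```text
clock: 18.68
position: [0.6502, -0.0211, 0.1593]
ee_rot: [[-0.991, 0.136, 0.002], [0.136, 0.991, 0.016], [0.0, 0.017, -1.0]]
ft_force: [0.6, 1.0, -1.0]
opening: 0.299
```

move_arm(targets=[[-0.015, -0.03, 0, 0, 0, 0, 1], [0, 0, 0, 0, 0, 0, 1], [0, 0, 0, 0, 0, 0, 1], [0, 0, 0, 0, 0, 0, 1], [0, 0, 0, 0, 0, 0, 1], [0, 0, 0, 0, 0, 0, 1], [0, 0, 0, 0, 0, 0, 1], [0, 0, 0, 0, 0, 0, 1], [0, 0, 0, 0, 0, 0, 1], [0, 0, 0, 0, 0, 0, 1]])

```text
clock: 19.52
position: [0.6613, -0.0619, 0.1577]
ee_rot: [[-0.99, 0.143, 0.001], [0.143, 0.99, 0.013], [0.001, 0.013, -1.0]]
ft_force: [-0.7, -0.2, -1.4]
opening: 0.3
```

move_arm(targets=[[-0.01, -0.009, 0, 0.7, 0, 0, 1], [-0.01, -0.009, 0, 0, 0, 0, 1], [0, 0, 0.02, 0, 0, 0, 1], [0, 0, 0.035, 0, 0, 0, 1], [0, 0, 0.03, 0, 0, 0, 1], [0, 0, 0.012, 0, 0, 0, 1], [0, 0, 0, 0, 0, 0, 1], [0, 0, 0, 0, 0, 0, 1], [0, 0, 0, 0, 0, 0, 1], [0, 0, 0, 0, 0, 0, 1]])

```text
clock: 20.35
position: [0.683, -0.0793, 0.0632]
ee_rot: [[-0.99, 0.138, 0.008], [0.138, 0.99, 0.001], [-0.008, 0.002, -1.0]]
ft_force: [-1.1, -0.1, -1.1]
opening: 0.304
```

move_arm(targets=[[0.003, -0.003, 0.005, 0, 0, 0, 1], [0, 0, 0.012, 0, 0, 0, 1], [0, 0, 0.009, 0, 0, 0, 1], [0, 0, 0.003, 0, 0, 0, 1], [0, 0, 0, 0, 0, 0, 1], [0, 0, 0, 0, 0, 0, 0.05], [0, 0, 0, 0, 0, 0, 0.05], [0, 0, 0, 0, 0, 0, 0.05], [0, 0, 0, 0, 0, 0, 0.05], [0, 0, 0, 0, 0, 0, 0.05]])

```text
clock: 21.18
position: [0.6823, -0.0823, 0.0359]
ee_rot: [[-0.99, 0.139, 0.015], [0.139, 0.99, 0.0], [-0.015, 0.002, -1.0]]
ft_force: [-0.8, 0.0, -0.2]
opening: 0.473
```

move_arm(targets=[[0, 0, -0.02, 0, 0, 0, 0.05], [0, 0, -0.038, 0, 0, 0, 0.05], [0, 0, -0.038, 0, 0.8, 0, -0.3], [0, 0, -0.03, 0, 0, 0, -0.5], [0.029, 0.0264, 0, 0, 0, 0, -0.5], [0.029, 0.0264, 0, 0, 0, 0, -0.5], [0.029, 0.0264, 0, 0, 0, 0, -0.5], [0.029, 0.0264, 0, 0, 0, 0, -0.5], [0.029, 0.0264, 0, 0, 0, 0, -0.5], [0.029, 0.0264, 0, 0, 0, 0, -0.5]])

```text
clock: 22.02
position: [0.5321, 0.0961, 0.1694]
ee_rot: [[-0.988, 0.154, 0.01], [0.154, 0.988, 0.0], [-0.01, 0.002, -1.0]]
ft_force: [0.3, 0.5, 0.3]
opening: 0.749
```

move_arm(targets=[[0.029, 0.0264, 0, 0, 0, 0, -0.5], [0.029, 0.0264, 0, 0, 0, 0, -0.5], [0.029, 0.0264, 0, 0, 0, 0, -0.5], [0.029, 0.0264, 0, 0, 0, 0, -0.5], [0.029, 0.0264, 0, 0, 0, 0, -0.5], [0, 0, 0, 0, 0, 6.3, -0.5], [0, 0, 0, 0, 0, 6.3, -0.5], [0, 0, 0, 0, 0, 6, -0.5], [0, 0, 0, 0, 0, 0, -0.5], [0, 0, 0, 0, 0, 0, -0.5]])

```text
clock: 22.85
position: [0.3954, 0.2661, 0.1734]
ee_rot: [[-0.89, 0.456, 0.018], [0.456, 0.89, 0.009], [-0.012, 0.016, -1.0]]
ft_force: [0.6, 0.9, 0.1]
opening: 0.754
```

```bash
python3 - <<'E'
from h import *
np.set_printoptions(suppress=True,precision=4)
snap('wrist','w4'); snap('side','sd4'); s=bot.state(); print(s['position'],s['ee_rot'],s['joint_positions'])
d=load('w4'); print(w2pix(d,[[.4058,.2494,.029],[.3967,.3461,.029]]), s['ee_rot'].T@(np.array([.4058,.2494,.029])-s['position']))
a=cv2.imread('pics/w4.png'); b=cv2.imread('pics/sd4.png')[150:420,100:420]
cv2.imwrite('pics/m4.png',np.hstack([cv2.resize(a,(400,300)),cv2.resize(b,(356,300))]))
E
```

```text
[0.3956 0.2658 0.1733] [[-0.8897  0.4562  0.0177]
 [ 0.4564  0.8897  0.0089]
 [-0.0117  0.016  -0.9998]] [-0.4335  0.3583 -0.3486  2.0321  0.1832  0.7604  0.2042]
[[310.9824 252.7265]
 [430.1493 178.7254]] [-0.0148 -0.0122  0.1443]
```

View pics/m4.png

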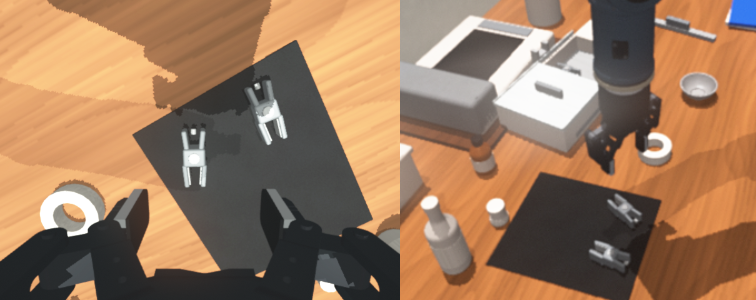

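move_arm(targets=[[-0.014, -0.012, 0, 0.9, 0.7, 0, -0.5], [0, 0, 0.03, 0, 0, 0, -0.5], [0, 0, 0.038, 0, 0, 0, -0.5], [0, 0, 0.035, 0, 0, 0, -0.5], [0, 0, 0.025, 0, 0, 0, -0.5], [0, 0, 0.01, 0, 0, 0, -0.5], [0, 0, 0, 0, 0, 0, -0.5], [0, 0, 0, 0, 0, 0, -0.5], [0, 0, 0, 0, 0, 0, -0.5], [0, 0, 0, 0, 0, 0, -0.5]])

```text
clock: 23.78
position: [0.4089, 0.2472, 0.0327]
ee_rot: [[-0.896, 0.444, 0.005], [0.444, 0.896, 0.006], [-0.002, 0.008, -1.0]]
ft_force: [-0.1, -0.0, 0.3]
opening: 0.751
```

move_arm(targets=[[0.003, 0.001, 0, 0, 0, 0, -0.5], [0, 0, 0.01, 0, 0, 0, -0.5], [0, 0, 0.009, 0, 0, 0, -0.5], [0, 0, 0.001, 0, 0, 0, -0.2], [0, 0, 0, 0, 0, 0, 0.2], [0, 0, 0, 0, 0, 0, 1], [0, 0, 0, 0, 0, 0, 1], [0, 0, 0, 0, 0, 0, 1], [0, 0, 0, 0, 0, 0, 1], [0, 0, 0, 0, 0, 0, 1]])

```text
clock: 24.62
position: [0.4093, 0.252, 0.0175]
ee_rot: [[-0.896, 0.444, 0.013], [0.444, 0.896, 0.012], [-0.007, 0.016, -1.0]]
ft_force: [0.5, 0.7, -0.9]
opening: 0.303
```

move_arm(targets=[[0, 0, -0.02, 0, 0, 0, 1], [0, 0, -0.038, 0, 0, 0, 1], [0, 0, -0.038, 0, 0, 0, 1], [0, 0, -0.038, 0, 0, 0, 1], [0, 0, -0.01, 1, 0.6, -6.2, 1], [0, 0, 0, 0, 0, -6.2, 1], [0, 0, 0, 0, 0, -6.2, 1], [-0.0215, -0.0325, 0, 0, 0, 0, 1], [-0.0215, -0.0325, 0, 0, 0, 0, 1], [-0.0215, -0.0325, 0, 0, 0, 0, 1]])

```text
clock: 25.45
position: [0.4576, 0.1526, 0.1706]
ee_rot: [[-0.995, 0.101, -0.003], [0.101, 0.995, 0.005], [0.003, 0.004, -1.0]]
ft_force: [1.5, -0.1, -0.2]
opening: 0.304
```

move_arm(targets=[[-0.0215, -0.0325, 0, 0, 0, 0, 1], [-0.0215, -0.0325, 0, 0, 0, 0, 1], [-0.0215, -0.0325, 0, 0, 0, 0, 1], [-0.0215, -0.0325, 0, 0, 0, 0, 1], [-0.0215, -0.0325, 0, 0, 0, 0, 1], [-0.0215, -0.0325, 0, 0, 0, 0, 1], [-0.0215, -0.0325, 0, 0, 0, 0, 1], [-0.0215, -0.0325, 0, 0, 0, 0, 1], [0, 0, 0, 0, 0, 0, 1], [0, 0, 0, 0, 0, 0, 1]])

```text
clock: 26.28
position: [0.6078, -0.1498, 0.1682]
ee_rot: [[-0.994, 0.111, -0.003], [0.111, 0.994, 0.001], [0.003, 0.001, -1.0]]
ft_force: [-0.7, 0.8, -0.1]
opening: 0.303
```

move_arm(targets=[[0.014, 0.01, 0, 0, 0, 1.3, 1], [0, 0, 0.03, 0, 0, 0, 1], [0, 0, 0.035, 0, 0, 0, 1], [0, 0, 0.03, 0, 0, 0, 1], [0, 0, 0.012, 0, 0, 0, 1], [0, 0, 0, 0, 0, 0, 1], [0, 0, 0, 0, 0, 0, 1], [0, 0, 0, 0, 0, 0, 1], [0, 0, 0, 0, 0, 0, 1], [0, 0, 0, 0, 0, 0, 1]])

```text
clock: 27.12
position: [0.595, -0.133, 0.0624]
ee_rot: [[-0.991, 0.132, 0.004], [0.132, 0.991, 0.002], [-0.004, 0.002, -1.0]]
ft_force: [-0.1, 0.3, -0.3]
opening: 0.295
```

move_arm(targets=[[0.001, -0.004, 0.005, 0, 0, 0, 1], [0, 0, 0.01, 0, 0, 0, 1], [0, 0, 0.006, 0, 0, 0, 1], [0, 0, 0.002, 0, 0, 0, 1], [0, 0, 0, 0, 0, 0, 1], [0, 0, 0, 0, 0, 0, 0.05], [0, 0, 0, 0, 0, 0, 0.05], [0, 0, 0, 0, 0, 0, 0.05], [0, 0, 0, 0, 0, 0, 0.05], [0, 0, 0, 0, 0, 0, 0.05]])

```text
clock: 27.95
position: [0.6056, -0.1357, 0.0567]
ee_rot: [[-0.991, 0.131, 0.035], [0.131, 0.991, -0.001], [-0.035, 0.003, -0.999]]
ft_force: [0.2, 1.4, 1.6]
opening: 0.474
```

```bash
python3 - <<'E'
from h import *
np.set_printoptions(suppress=True,precision=4)
d=snap('wrist','w5'); snap('scene','sc5'); s=bot.state(); print(s['position'],s['ee_rot'],s['ft_force'],s['joint_positions'])
a=cv2.imread('pics/w5.png'); b=cv2.imread('pics/sc5.png')[210:380,220:447]
cv2.imwrite('pics/m5.png',np.hstack([cv2.resize(a,(400,300)),cv2.resize(b,(400,300))]))
E
```

```text
[ 0.6056 -0.1356  0.0567] [[-0.9908  0.1306  0.0352]
 [ 0.1306  0.9914 -0.0013]
 [-0.0351  0.0033 -0.9994]] [ 0.7121 -0.0039  0.5826] [ 0.3563  0.6868 -0.3347  1.799   0.3361  0.6756  1.2747]
```

View pics/m5.png

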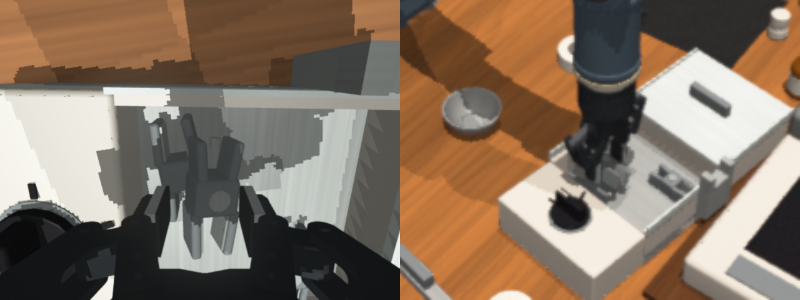

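move_arm(targets=[[0, 0, 0.003, 0, 0, 0, 1], [0, 0, 0, 0, 0, 0, 1], [0, 0, 0, 0, 0, 0, 1], [0, 0, 0, 0, 0, 0, 1], [0, 0, 0, 0, 0, 0, 1], [0, 0, 0, 0, 0, 0, 1], [0, 0, -0.02, 0, 0, 0, 1], [0, 0, -0.03, 0, 0, 0, 1], [0, 0, -0.02, 0, 2, 0, 1], [0, 0, 0, 0, 0, 0, 1]])

```text
clock: 28.88
position: [0.6011, -0.1354, 0.123]
ee_rot: [[-0.991, 0.13, -0.007], [0.13, 0.991, 0.004], [0.007, 0.004, -1.0]]
ft_force: [1.4, -0.6, -0.7]
opening: 0.314
```

```bash
python3 - <<'E'
from h import *
np.set_printoptions(suppress=True,precision=4)
d=snap('wrist','w6'); s=bot.state(); print(s['position'],s['ee_rot'],s['ft_force'])
E
```

```text
[ 0.6002 -0.1354  0.1214] [[-0.9915  0.1301 -0.0072]
 [ 0.1301  0.9915  0.0043]
 [ 0.0077  0.0033 -1.    ]] [-0.5934 -0.6023 -0.5206]
```

View pics/w6.png

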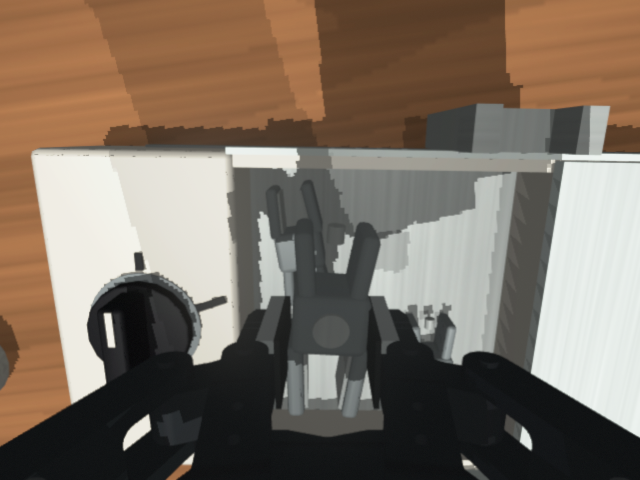

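```bash
python3 - <<'E'
from h import *
np.set_printoptions(suppress=True,precision=4)
d=load('w6'); 
u=np.array([.990,-.139,0]);v=np.array([.139,.990,0]);C=np.array([.637,-.110,0])
for n,p,z in [('c1tips',[(275,190),(308,186)],.036),('c3tips',[(413,312),(450,318)],.036),('front rim in',[(300,170)],.065),('left wall',[(235,300),(235,170)],.065),('cover edge',[(550,172)],.067)]:
  q=pix2w(d,p,z)-C; print(n,np.c_[q@u,q@v])
E
```

```text
c1tips [[-0.0697 -0.0595]
 [-0.072  -0.0414]]
c3tips [[0.002  0.0206]
 [0.0057 0.0429]]
front rim in [[-0.0827 -0.0439]]
left wall [[-0.0168 -0.0779]
 [-0.0825 -0.0747]]
cover edge [[-0.0829  0.0737]]
```

move_arm(targets=[[0.003, 0.03, 0, 0, 0, 0.5, 1], [0.003, 0.03, 0, 0, 0, 0, 1], [0, 0, 0, 0, 0, 0, 1], [0, 0, 0.015, 0, 0, 0, 1], [0, 0, 0.02, 0, 0, 0, 1], [0, 0, 0.01, 0, 0, 0, 1], [0, 0, 0, 0, 0, 0, 1], [0, 0, 0, 0, 0, 0, 1], [0, 0, 0, 0, 0, 0, 1], [0, 0, 0, 0, 0, 0, 1]])

```text
clock: 29.77
position: [0.5974, -0.0748, 0.0673]
ee_rot: [[-0.99, 0.141, -0.014], [0.141, 0.99, 0.004], [0.015, 0.002, -1.0]]
ft_force: [-0.1, -0.0, -1.1]
opening: 0.316
```

move_arm(targets=[[-0.004, 0.003, 0.006, 0, -0.7, 0, 1], [0, 0, 0.012, 0, 0, 0, 1], [0, 0, 0.008, 0, 0, 0, 1], [0, 0, 0.002, 0, 0, 0, 1], [0, 0, 0, 0, 0, 0, 1], [0, 0, 0, 0, 0, 0, 0.05], [0, 0, 0, 0, 0, 0, 0.05], [0, 0, 0, 0, 0, 0, 0.05], [0, 0, 0, 0, 0, 0, 0.05], [0, 0, 0, 0, 0, 0, 0.05]])

```text
clock: 30.6
position: [0.6038, -0.0728, 0.0384]
ee_rot: [[-0.99, 0.142, 0.003], [0.142, 0.99, 0.001], [-0.003, 0.002, -1.0]]
ft_force: [0.3, 0.8, -0.3]
opening: 0.473
```

move_arm(targets=[[0, 0, -0.02, 0, 0, 0, 0.05], [0, 0, -0.038, 0, 0, 0, 0.05], [0, 0, -0.038, 0, 0, 0, -0.3], [0, 0, -0.03, 0, 0, 0, -0.5], [0.022, 0.032, 0, 0, 0, 0, -0.5], [0.022, 0.032, 0, 0, 0, 0, -0.5], [0.022, 0.032, 0, 0, 0, 0, -0.5], [0.022, 0.032, 0, 0, 0, 0, -0.5], [0.022, 0.032, 0, 0, 0, 0, -0.5], [0.022, 0.032, 0, 0, 0, 0, -0.5]])

```text
clock: 31.43
position: [0.5025, 0.133, 0.1723]
ee_rot: [[-0.987, 0.161, 0.011], [0.161, 0.987, -0.001], [-0.011, 0.001, -1.0]]
ft_force: [0.9, 0.5, -0.2]
opening: 0.75
```

move_arm(targets=[[0.022, 0.032, 0, 0, 0, 0, -0.5], [0.022, 0.032, 0, 0, 0, 0, -0.5], [0.022, 0.032, 0, 0, 0, 0, -0.5], [0.022, 0.032, 0, 0, 0, 0, -0.5], [0.022, 0.032, 0, 0, 0, 0, -0.5], [0.022, 0.032, 0, 0, 0, 0, -0.5], [0, 0, 0, 0, 0, 0, -0.5], [0, 0, 0, 0, 0, 0, -0.5], [0, 0, 0, 0, 0, 0, -0.5], [0, 0, 0, 0, 0, 0, -0.5]])

```text
clock: 32.27
position: [0.3909, 0.3635, 0.1752]
ee_rot: [[-0.989, 0.147, 0.017], [0.147, 0.989, 0.008], [-0.015, 0.01, -1.0]]
ft_force: [0.0, 0.4, -0.4]
opening: 0.746
```

```bash
python3 - <<'E'
from h import *
np.set_printoptions(suppress=True,precision=4)
snap('wrist','w7'); s=bot.state(); print(s['position'],s['ee_rot'])
d=load('w7'); p=w2pix(d,[[.3967,.3461,.029]]); print(p, s['ee_rot'].T@(np.array([.3967,.3461,.029])-s['position']))
g=cv2.cvtColor(cv2.imread('pics/w7.png'),cv2.COLOR_BGR2HSV)
m=((g[...,2]>110)&(g[...,1]<60)).astype(np.uint8)
n,l,st,c=cv2.connectedComponentsWithStats(m)
for i in range(1,n):
  if 300<st[i,4]<8000: print(st[i],c[i])
E
```

```text
[0.3911 0.3632 0.1752] [[-0.9888  0.148   0.0167]
 [ 0.1482  0.9889  0.0078]
 [-0.0154  0.0102 -0.9998]]
[[303.2149 240.0673]] [-0.0058 -0.0175  0.1462]
[ 280  194   44   93 2241] [302.3061 241.5939]
[  0 259  20  68 950] [  7.7116 293.5168]
[183 303  44  62 847] [203.497  332.2255]
[427 303  45  62 849] [450.6054 332.278 ]
```

move_arm(targets=[[-0.005, -0.016, 0, 0.4, 0.9, 0, -0.5], [0, 0, 0.03, 0, 0, 0, -0.5], [0, 0, 0.038, 0, 0, 0, -0.5], [0, 0, 0.035, 0, 0, 0, -0.5], [0, 0, 0.027, 0, 0, 0, -0.5], [0, 0, 0.01, 0, 0, 0, -0.5], [0, 0, 0, 0, 0, 0, -0.5], [0, 0, 0, 0, 0, 0, -0.5], [0, 0, 0, 0, 0, 0, -0.5], [0, 0, 0, 0, 0, 0, -0.5]])

```text
clock: 33.15
position: [0.4054, 0.3355, 0.0335]
ee_rot: [[-0.985, 0.171, 0.008], [0.171, 0.985, 0.004], [-0.007, 0.005, -1.0]]
ft_force: [-1.1, -0.1, 0.3]
opening: 0.749
```

move_arm(targets=[[0.009, 0.008, 0, 0, 0, -2.3, -0.5], [0, 0, 0, 0, 0, 0, -0.5], [0, 0, 0.01, 0, 0, 0, -0.5], [0, 0, 0.01, 0, 0, 0, -0.5], [0, 0, 0.003, 0, 0, 0, -0.5], [0, 0, 0, 0, 0, 0, -0.5], [0, 0, 0, 0, 0, 0, -0.5], [0, 0, 0, 0, 0, 0, -0.5], [0, 0, 0, 0, 0, 0, -0.5], [0, 0, 0, 0, 0, 0, -0.5]])

```text
clock: 33.98
position: [0.3989, 0.3477, 0.0112]
ee_rot: [[-0.992, 0.127, 0.012], [0.127, 0.992, 0.008], [-0.011, 0.009, -1.0]]
ft_force: [0.1, -0.1, -0.5]
opening: 0.75
```

move_arm(targets=[[0, 0, 0, 0, 0, 0, 0], [0, 0, 0, 0, 0, 0, 1], [0, 0, 0, 0, 0, 0, 1], [0, 0, 0, 0, 0, 0, 1], [0, 0, 0, 0, 0, 0, 1], [0, 0, 0, 0, 0, 0, 1], [0, 0, -0.02, 0, 0, 0, 1], [0, 0, -0.038, 0, 0, 0, 1], [0, 0, -0.038, 0, 0, 0, 1], [0, 0, -0.038, 0, 0, 0, 1]])

```text
clock: 34.82
position: [0.3938, 0.3433, 0.1427]
ee_rot: [[-0.992, 0.126, 0.0], [0.126, 0.992, -0.002], [-0.001, -0.002, -1.0]]
ft_force: [0.2, 1.2, -1.3]
opening: 0.31
```

move_arm(targets=[[0, 0, -0.01, 0.4, 0.7, 0, 1], [-0.0225, -0.0305, 0, 0, 0, 0, 1], [-0.0225, -0.0305, 0, 0, 0, 0, 1], [-0.0225, -0.0305, 0, 0, 0, 0, 1], [-0.0225, -0.0305, 0, 0, 0, 0, 1], [-0.0225, -0.0305, 0, 0, 0, 0, 1], [-0.0225, -0.0305, 0, 0, 0, 0, 1], [-0.0225, -0.0305, 0, 0, 0, 0, 1], [-0.0225, -0.0305, 0, 0, 0, 0, 1], [-0.0225, -0.0305, 0, 0, 0, 0, 1]])

```text
clock: 35.65
position: [0.5666, 0.0478, 0.162]
ee_rot: [[-0.994, 0.107, -0.001], [0.107, 0.994, 0.009], [0.002, 0.008, -1.0]]
ft_force: [0.6, 0.1, -0.0]
opening: 0.309
```

move_arm(targets=[[-0.0225, -0.0305, 0, 0, 0, 0, 1], [-0.0225, -0.0305, 0, 0, 0, 0, 1], [-0.0225, -0.0305, 0, 0, 0, 0, 1], [-0.0225, -0.0305, 0, 0, 0, 0, 1], [-0.0225, -0.0305, 0, 0, 0, 0, 1], [-0.0225, -0.0305, 0, 0, 0, 0, 1], [0, 0, 0, 0, 0, 0, 1], [0, 0, 0, 0, 0, 0, 1], [0, 0, 0, 0, 0, 0, 1], [0, 0, 0, 0, 0, 0, 1]])

```text
clock: 36.48
position: [0.6843, -0.1738, 0.1556]
ee_rot: [[-0.993, 0.121, -0.006], [0.121, 0.993, 0.004], [0.006, 0.003, -1.0]]
ft_force: [-0.4, 0.1, 0.1]
opening: 0.311
```

move_arm(targets=[[0.006, 0.012, 0, 0, 0, 1, 1], [0.005, 0.011, 0, 0, 0, 0, 1], [0, 0, 0.025, 0, 0, 0, 1], [0, 0, 0.035, 0, 0, 0, 1], [0, 0, 0.03, 0, 0, 0, 1], [0, 0, 0.01, 0, 0, 0, 1], [0, 0, 0, 0, 0, 0, 1], [0, 0, 0, 0, 0, 0, 1], [0, 0, 0, 0, 0, 0, 1], [0, 0, 0, 0, 0, 0, 1]])

```text
clock: 37.32
position: [0.6767, -0.1332, 0.0607]
ee_rot: [[-0.993, 0.121, 0.002], [0.121, 0.993, 0.007], [-0.001, 0.007, -1.0]]
ft_force: [0.2, -0.9, -0.6]
opening: 0.305
```

move_arm(targets=[[-0.001, -0.012, 0, 0, 0, 0, 1], [0, 0, 0, 0, 0, 0, 1], [0, 0, 0.008, 0, 0, 0, 1], [0, 0, 0.008, 0, 0, 0, 1], [0, 0, 0.004, 0, 0, 0, 1], [0, 0, 0, 0, 0, 0, 1], [0, 0, 0, 0, 0, 0, 1], [0, 0, 0, 0, 0, 0, 1], [0, 0, 0, 0, 0, 0, 1], [0, 0, 0, 0, 0, 0, 1]])

```text
clock: 38.15
position: [0.6782, -0.148, 0.0427]
ee_rot: [[-0.992, 0.123, 0.008], [0.123, 0.992, 0.006], [-0.007, 0.007, -1.0]]
ft_force: [-0.3, 0.1, -1.1]
opening: 0.312
```

No contact. Lower a bit, release, rise, and look.

move_arm(targets=[[0, 0, 0.007, 0, 0, 0, 1], [0, 0, 0, 0, 0, 0, 1], [0, 0, 0, 0, 0, 0, 1], [0, 0, 0, 0, 0, 0, 0.05], [0, 0, 0, 0, 0, 0, 0.05], [0, 0, 0, 0, 0, 0, 0.05], [0, 0, -0.02, 0, 0, 0, 0.05], [0, 0, -0.038, 0, 0, 0, 0.05], [0, 0, -0.038, 0, 0, 0, 0.05], [0, 0, -0.038, 0, 0, 0, 0.05]])

```text
clock: 38.98
position: [0.6725, -0.1477, 0.1639]
ee_rot: [[-0.993, 0.121, -0.008], [0.121, 0.993, 0.009], [0.009, 0.008, -1.0]]
ft_force: [0.5, -0.5, -0.5]
opening: 0.475
```

move_arm(targets=[[0, 0.02, -0.03, 0, 0, 0, -0.6], [0, 0.02, -0.01, 0, 0, 0, -0.6], [0, 0.02, 0, 0, 0, 0, -0.6], [0, 0.02, 0, 0, 0, 0, -0.6], [0, 0.02, 0, 0, 0, 0, -0.6], [0, 0.02, 0, 0, 0, 0, -0.6], [0, 0, 0, 0, 0, 0, -0.6], [0, 0, 0, 0, 0, 0, -0.6], [0, 0, 0, 0, 0, 0, -0.6], [0, 0, 0, 0, 0, 0, -0.6]])

```text
clock: 39.82
position: [0.6923, -0.0228, 0.2193]
ee_rot: [[-0.992, 0.123, 0.011], [0.123, 0.992, 0.007], [-0.01, 0.008, -1.0]]
ft_force: [0.3, -0.2, -0.7]
opening: 0.8
```

```bash
python3 - <<'E'
from h import *
np.set_printoptions(suppress=True,precision=4)
d=snap('wrist','w8'); s=bot.state(); print(s['position'],s['ee_rot'])
E
```

```text
[ 0.6923 -0.0229  0.2192] [[-0.9924  0.123   0.0104]
 [ 0.1231  0.9924  0.0072]
 [-0.0095  0.0084 -0.9999]]
```

View pics/w8.png

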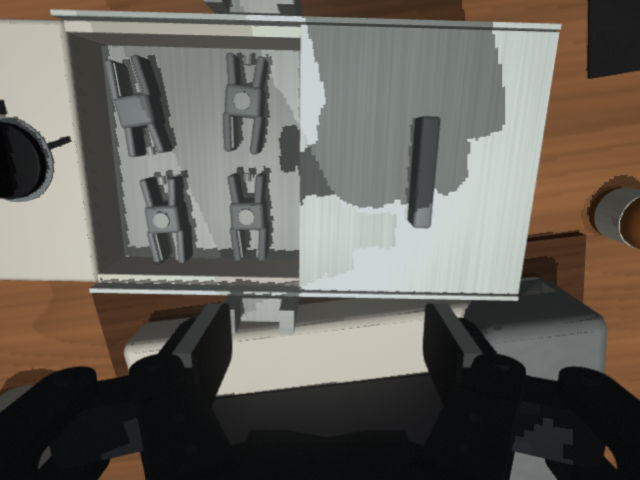

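```bash
python3 - <<'E'
from h import *
np.set_printoptions(suppress=True,precision=4)
d=load('w8'); s=bot.state(); q=pix2w(d,[(427,118),(421,222)],.097); g=q.mean(0); print(q,g,s['ee_rot'].T@(g-s['position']), np.degrees(np.arctan2(*(q[1]-q[0])[[1,0]])))
E
```

```text
[[0.6254 0.0468 0.097 ]
 [0.6892 0.0391 0.097 ]] [0.6573 0.0429 0.097 ] [0.044  0.06   0.1223] -6.887211552692377
```

move_arm(targets=[[0.012, 0.02, 0, 0.4, 0.6, 0.5, -0.6], [0.012, 0.02, 0, 0, 0, 0, -0.6], [0.012, 0.018, 0, 0, 0, 0, -0.6], [0, 0, 0.02, 0, 0, 0, -0.6], [0, 0, 0.03, 0, 0, 0, -0.6], [0, 0, 0.025, 0, 0, 0, -0.6], [0, 0, 0.01, 0, 0, 0, -0.6], [0, 0, 0, 0, 0, 0, -0.6], [0, 0, 0, 0, 0, 0, -0.6], [0, 0, 0, 0, 0, 0, -0.6]])

```text
clock: 40.7
position: [0.6649, 0.0308, 0.1329]
ee_rot: [[-0.989, 0.147, 0.002], [0.147, 0.989, -0.002], [-0.002, -0.002, -1.0]]
ft_force: [-0.3, 1.1, -0.2]
opening: 0.795
```

move_arm(targets=[[0.009, 0.011, 0, 0, 0, 0, -0.6], [0, 0, 0.015, 0, 0, 0, -0.6], [0, 0, 0.018, 0, 0, 0, -0.6], [0, 0, 0.01, 0, 0, 0, -0.6], [0, 0, 0.001, 0, 0, 0, -0.6], [0, 0, 0, 0, 0, 0, 0], [0, 0, 0, 0, 0, 0, 1], [0, 0, 0, 0, 0, 0, 1], [0, 0, 0, 0, 0, 0, 1], [0, 0, 0, 0, 0, 0, 1]])

```text
clock: 41.53
position: [0.6616, 0.0483, 0.0989]
ee_rot: [[-0.989, 0.148, 0.017], [0.148, 0.989, 0.001], [-0.017, 0.004, -1.0]]
ft_force: [-0.2, 0.5, -0.5]
opening: 0.088
```

move_arm(targets=[[0, 0, -0.005, 0, 0, 0, -0.5], [0, 0, 0, 0, 0.9, 0, -0.5], [0, 0, 0, 0, 0, 0, -0.5], [0, 0, 0, 0, 0, 0, -0.5], [0, 0, 0.008, 0, 0, 0, -0.5], [0, 0, 0.008, 0, 0, 0, -0.5], [0, 0, 0.002, 0, 0, 0, -0.5], [0, 0, 0, 0, 0, 0, -0.5], [0, 0, 0, 0, 0, 0, -0.5], [0, 0, 0, 0, 0, 0, -0.5]])

```text
clock: 42.37
position: [0.6616, 0.0478, 0.0844]
ee_rot: [[-0.989, 0.149, -0.0], [0.149, 0.989, 0.004], [0.001, 0.004, -1.0]]
ft_force: [0.7, 0.2, 0.5]
opening: 0.75
```

Grip and slide closed (−y, 155 mm).

move_arm(targets=[[0.002, -0.002, 0, 0, 0, 0, 0], [0, 0, 0, 0, 0, 0, 1], [0, 0, 0, 0, 0, 0, 1], [0, 0, 0, 0, 0, 0, 1], [0, 0, 0, 0, 0, 0, 1], [0, 0, 0, 0, 0, 0, 1], [0, -0.01, 0, 0, 0, 0, 1], [0, -0.02, 0, 0, 0, 0, 1], [0, -0.02, 0, 0, 0, 0, 1], [0, -0.02, 0, 0, 0, 0, 1]])

```text
clock: 43.2
position: [0.65, -0.0157, 0.085]
ee_rot: [[-0.99, 0.139, 0.004], [0.139, 0.99, 0.012], [-0.002, 0.012, -1.0]]
ft_force: [-1.0, 2.2, 0.8]
opening: 0.116
```

move_arm(targets=[[0, -0.02, 0, 0, 0, 0, 1], [0, -0.02, 0, 0, 0, 0, 1], [0, -0.015, 0, 0, 0, 0, 1], [0, -0.01, 0, 0, 0, 0, 1], [0, -0.005, 0, 0, 0, 0, 1], [0, -0.005, 0, 0, 0, 0, 1], [0, -0.005, 0, 0, 0, 0, 1], [0, -0.005, 0, 0, 0, 0, 1], [0, -0.005, 0, 0, 0, 0, 1], [0, -0.005, 0, 0, 0, 0, 1]])

```text
clock: 44.03
position: [0.6364, -0.1081, 0.0851]
ee_rot: [[-0.991, 0.137, 0.006], [0.137, 0.99, 0.023], [-0.003, 0.024, -1.0]]
ft_force: [1.7, 22.1, -1.2]
opening: 0.117
```

move_arm(targets=[[0, -0.006, 0, 0, 0, 0, 1], [0, -0.006, 0, 0, 0, 0, 1], [0, -0.006, 0, 0, 0, 0, 1], [0, 0, 0, 0, 0, 0, 1], [0, 0, 0, 0, 0, 0, 0.5], [0, 0, 0, 0, 0, 0, -0.5], [0, 0, 0, 0, 0, 0, -0.5], [0, 0, -0.01, 0, 0, 0, -0.5], [0, 0, -0.03, 0, 0, 0, -0.5], [0, 0, -0.03, 0, 0, 0, -0.5]])

```text
clock: 44.87
position: [0.6326, -0.1105, 0.1512]
ee_rot: [[-0.993, 0.121, -0.002], [0.12, 0.992, 0.044], [0.007, 0.044, -0.999]]
ft_force: [1.0, 0.2, 1.1]
opening: 0.745
```

move_arm(targets=[[0, 0, -0.035, 2.4, 0, 1, -0.5], [0, 0, -0.01, 0, 0, 0, -0.5], [0.013, -0.038, 0, 0, 0, 0, -0.5], [0.013, -0.038, 0, 0, 0, 0, -0.5], [0.013, -0.038, 0, 0, 0, 0, -0.5], [0.013, -0.038, 0, 0, 0, 0, -0.5], [0.013, -0.038, 0, 0, 0, 0, -0.5], [0.013, -0.038, 0, 0, 0, 0, -0.5], [0.013, -0.038, 0, 0, 0, 0, -0.5], [0.013, -0.038, 0, 0, 0, 0, -0.5]])

```text
clock: 45.7
position: [0.4945, -0.4001, 0.2152]
ee_rot: [[-0.993, 0.12, 0.018], [0.12, 0.993, -0.002], [-0.018, 0.0, -1.0]]
ft_force: [1.7, 0.4, 0.4]
opening: 0.75
```

move_arm(targets=[[0, 0, 0, 0, 0, 0, -0.5], [0, 0, 0, 0, 0, 0, -0.5], [0, 0, 0, 0, 0, 0, -0.5], [0, 0, 0, 0, 0, 0, -0.5], [0, 0, 0, 0, 0, 0, -0.5], [0, 0, 0, 0, 0, 0, -0.5], [0, 0, 0, 0, 0, 0, -0.5], [0, 0, 0, 0, 0, 0, -0.5], [0, 0, 0, 0, 0, 0, -0.5], [0, 0, 0, 0, 0, 0, -0.5]])

```text
clock: 46.53
position: [0.4902, -0.4077, 0.218]
ee_rot: [[-0.992, 0.129, 0.017], [0.128, 0.992, -0.008], [-0.018, -0.006, -1.0]]
ft_force: [-0.4, 1.4, 0.1]
opening: 0.752
```

```bash
python3 - <<'E'
from h import *
np.set_printoptions(suppress=True,precision=4)
d=snap('wrist','w9'); d2=snap('scene','sc9'); s=bot.state(); print(s['position'],s['ee_rot'],s['joint_positions'])
a=cv2.imread('pics/w9.png'); b=cv2.imread('pics/sc9.png')[220:420,190:430]
cv2.imwrite('pics/m9.png',np.hstack([cv2.resize(a,(440,330)),cv2.resize(b,(360,330))]))
E
```

```text
[ 0.4901 -0.4079  0.2179] [[-0.9915  0.1288  0.017 ]
 [ 0.1286  0.9917 -0.0083]
 [-0.0179 -0.0061 -0.9998]] [ 0.8933  0.5447 -0.4412  1.5698  0.2544  1.0652  1.8302]
```

View pics/m9.png

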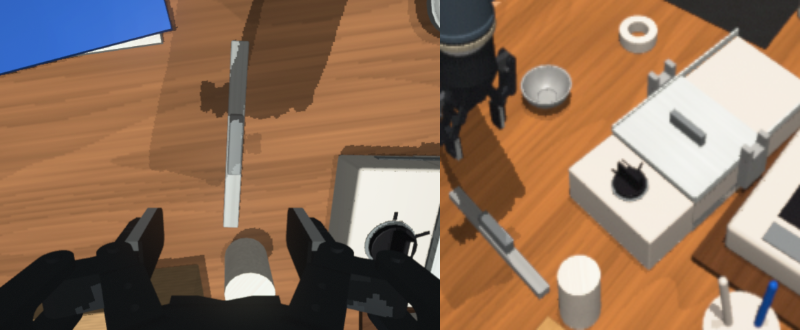

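```bash
python3 - <<'E'
from h import *
np.set_printoptions(suppress=True,precision=4)
crop('w9',250,40,450,360,2.2,'w9c')
d=load('w9'); s=bot.state(); q=pix2w(d,[(348,61),(336,329)],.014); print(q,q.mean(0),np.linalg.norm(q[1]-q[0]),np.degrees(np.arctan2(*(q[1]-q[0])[[1,0]])))
q=pix2w(d,[(343,170),(340,253)],.036); print(q)
g=q.mean(0); print(s['ee_rot'].T@(g-s['position']))
print(pix2w(d,[(362,415)],.08))
E
```

```text
[[ 0.3761 -0.3786  0.014 ]
 [ 0.5986 -0.4157  0.014 ]] [ 0.4873 -0.3972  0.014 ] 0.22561532646862495 -9.454214871623934
[[ 0.4548 -0.3926  0.036 ]
 [ 0.5203 -0.403   0.036 ]]
[0.007  0.0108 0.1818]
[[ 0.6416 -0.4014  0.08  ]]
```

View pics/w9c.png

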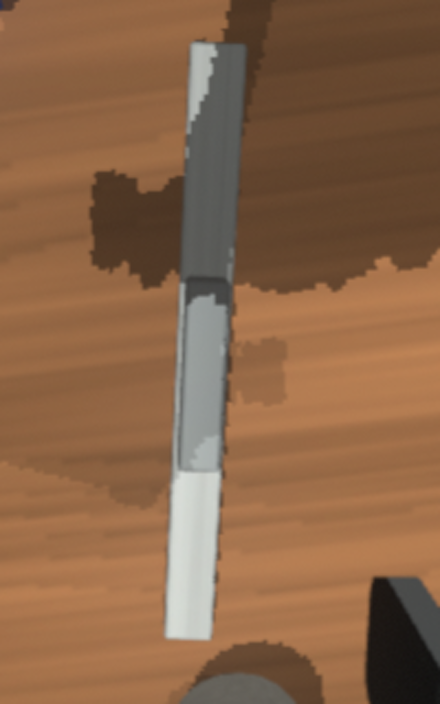

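move_arm(targets=[[0.003, 0.009, 0, -0.3, 1, 2, -0.5], [0, 0, 0.03, 0, 0, 0, -0.5], [0, 0, 0.038, 0, 0, 0, -0.5], [0, 0, 0.038, 0, 0, 0, -0.5], [0, 0, 0.03, 0, 0, 0, -0.5], [0, 0, 0.01, 0, 0, 0, -0.5], [0, 0, 0, 0, 0, 0, -0.5], [0, 0, 0, 0, 0, 0, -0.5], [0, 0, 0, 0, 0, 0, -0.5], [0, 0, 0, 0, 0, 0, -0.5]])

```text
clock: 47.47
position: [0.4922, -0.4012, 0.0728]
ee_rot: [[-0.986, 0.167, 0.008], [0.166, 0.986, -0.006], [-0.009, -0.005, -1.0]]
ft_force: [0.5, 0.3, -0.8]
opening: 0.753
```

move_arm(targets=[[0.004, 0.003, 0.01, -0.3, 0.4, 0, -0.5], [0, 0, 0.02, 0, 0, 0, -0.5], [0, 0, 0.016, 0, 0, 0, -0.5], [0, 0, 0.004, 0, 0, 0, -0.5], [0, 0, 0, 0, 0, 0, -0.5], [0, 0, 0, 0, 0, 0, -0.5], [0, 0, 0, 0, 0, 0, -0.5], [0, 0, 0, 0, 0, 0, -0.5], [0, 0, 0, 0, 0, 0, -0.5], [0, 0, 0, 0, 0, 0, -0.5]])

```text
clock: 48.3
position: [0.4933, -0.4007, 0.0306]
ee_rot: [[-0.986, 0.168, 0.014], [0.168, 0.986, -0.009], [-0.015, -0.006, -1.0]]
ft_force: [0.3, -0.2, -0.2]
opening: 0.75
```

move_arm(targets=[[0.005, 0.002, 0, -0.5, 1, 0, -0.5], [0, 0, 0.006, 0, 0, 0, -0.5], [0, 0, 0.006, 0, 0, 0, -0.5], [0, 0, 0, 0, 0, 0, -0.5], [0, 0, 0, 0, 0, 0, 0], [0, 0, 0, 0, 0, 0, 1], [0, 0, 0, 0, 0, 0, 1], [0, 0, 0, 0, 0, 0, 1], [0, 0, 0, 0, 0, 0, 1], [0, 0, 0, 0, 0, 0, 1]], squeeze=90)

```text
clock: 49.13
position: [0.4883, -0.3976, 0.0177]
ee_rot: [[-0.986, 0.168, -0.003], [0.168, 0.986, 0.004], [0.004, 0.003, -1.0]]
ft_force: [-0.1, 0.6, -3.1]
opening: 0.161
```

move_arm(targets=[[0, 0, -0.015, 0, 0, 0, 1], [0, 0, -0.03, 0, 0, 0, 1], [0, 0, -0.038, 0, 0, 0, 1], [0, 0, -0.038, 0, 0, 0, 1], [0, 0, -0.038, 0, 0, 0, 1], [0, 0, -0.02, 0, 0, -1.7, 1], [0, 0, 0, 0, 0, 0, 1], [-0.0118, 0.03, 0, 0, 0, 0, 1], [-0.0118, 0.035, 0, 0, 0, 0, 1], [-0.0118, 0.038, 0, 0, 0, 0, 1]])

```text
clock: 49.97
position: [0.5306, -0.3092, 0.1989]
ee_rot: [[-0.988, 0.156, -0.014], [0.156, 0.988, 0.004], [0.015, 0.001, -1.0]]
ft_force: [0.5, -1.0, -2.5]
opening: 0.16
```

move_arm(targets=[[-0.0118, 0.038, 0, 0, 0, 0, 1], [-0.0118, 0.038, 0, 0, 0, 0, 1], [-0.0118, 0.038, 0, 0, 0, 0, 1], [-0.0118, 0.038, 0, 0, 0, 0, 1], [-0.0118, 0.038, 0, 0, 0, 0, 1], [-0.0118, 0.035, 0, 0, 0, 0, 1], [0, 0, 0, 0, 0, 0, 1], [0, 0, 0, 0, 0, 0, 1], [0, 0, 0, 0, 0, 0, 1], [0, 0, 0, 0, 0, 0, 1]])

```text
clock: 50.8
position: [0.6362, -0.0753, 0.1842]
ee_rot: [[-0.988, 0.149, -0.029], [0.149, 0.989, 0.012], [0.031, 0.008, -1.0]]
ft_force: [-0.6, -0.9, -3.1]
opening: 0.161
```

move_arm(targets=[[-0.004, 0.012, 0, 0.4, -1.7, -0.5, 1], [0, 0, 0.015, 0, 0, 0, 1], [0, 0, 0.02, 0, 0, 0, 1], [0, 0, 0.005, 0, 0, 0, 1], [0, 0, 0, 0, 0, 0, 1], [0, 0, 0, 0, 0, 0, 1], [0, 0, 0, 0, 0, 0, 1], [0, 0, 0, 0, 0, 0, 1], [0, 0, 0, 0, 0, 0, 1], [0, 0, 0, 0, 0, 0, 1]])

```text
clock: 51.63
position: [0.64, -0.0764, 0.1444]
ee_rot: [[-0.988, 0.156, 0.0], [0.156, 0.988, -0.005], [-0.001, -0.005, -1.0]]
ft_force: [-0.3, 0.4, -2.3]
opening: 0.162
```

```bash
python3 - <<'E'
from h import *
np.set_printoptions(suppress=True,precision=4)
d=snap('wrist','w10'); snap('scene','sc10'); s=bot.state(); print(s['position'],s['ee_rot'])
a=cv2.imread('pics/w10.png'); b=cv2.imread('pics/sc10.png')[230:350,290:430]
cv2.imwrite('pics/m10.png',np.hstack([cv2.resize(a[:,60:],(435,360)),cv2.resize(b,(360,360),interpolation=cv2.INTER_CUBIC)]))
E
```

```text
[ 0.64   -0.0763  0.1443] [[-0.9878  0.1559  0.0002]
 [ 0.1559  0.9878 -0.0047]
 [-0.0009 -0.0046 -1.    ]]
```

View pics/m10.png

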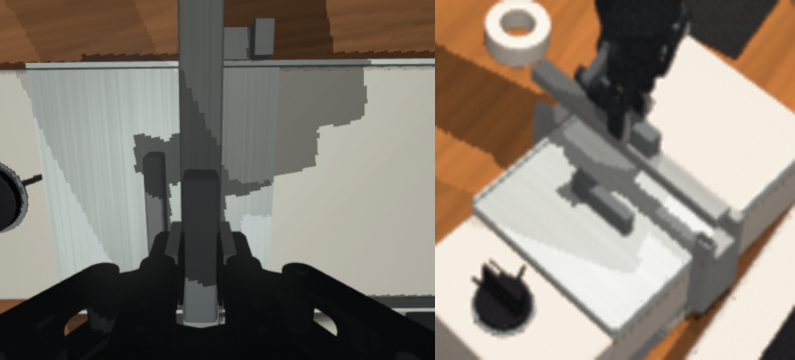

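```bash
python3 - <<'E'
from h import *
np.set_printoptions(suppress=True,precision=4)
u=np.array([.990,-.139,0]);v=np.array([.139,.990,0]);S=np.array([.642,-.0625,0])
d=load('w10'); q=pix2w(d,[(402,27),(427,27),(402,60),(427,60)],.103)-S; print(np.c_[q@u,q@v])
d=load('w8'); q=pix2w(d,[(236,330),(250,330),(279,330),(294,330)],.103)-S; print(np.c_[q@u,q@v])
for x,y in [(-.11,.015),(-.11,.025),(.11,-.025),(.11,.025)]: print(x,y,w2pix(load('w8'),S+x*u+y*v+[0,0,.103]),w2pix(load('w10'),S+x*u+y*v+[0,0,.103]))
a=cv2.imread('pics/w8.png'); w=cv2.imread('pics/w10.png')
cv2.imwrite('pics/m11.png',np.hstack([cv2.resize(a[280:350,200:330],None,fx=3,fy=3,interpolation=cv2.INTER_CUBIC),cv2.resize(w[0:70,330:460],None,fx=3,fy=3,interpolation=cv2.INTER_CUBIC)]))
E
```

```text
[[-0.1073  0.0167]
 [-0.1071  0.0267]
 [-0.0952  0.0171]
 [-0.095   0.0272]]
[[ 0.1077 -0.0143]
 [ 0.1076 -0.0048]
 [ 0.1074  0.0149]
 [ 0.1073  0.025 ]]
-0.11 0.015 [[272.7489 -37.1325]] [[397.7754  19.8259]]
-0.11 0.025 [[291.3412 -36.7664]] [[423.0529  19.2963]]
0.11 -0.025 [[220.309  332.8526]] [[312.4717 476.3008]]
0.11 0.025 [[293.9571 333.5757]] [[405.8745 475.1437]]
```

View pics/m11.png

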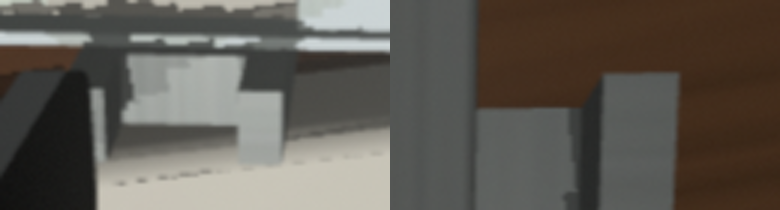

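move_arm(targets=[[0, 0.007, 0, -0.2, 0, -0.4, 1], [0, 0.007, 0, 0, 0, 0, 1], [0, 0, 0, 0, 0, 0, 1], [0, 0, 0, 0, 0, 0, 1], [0, 0, 0, 0, 0, 0, 1], [0, 0, 0, 0, 0, 0, 1], [0, 0, 0.008, 0, 0, 0, 1], [0, 0, 0, 0, 0, 0, 1], [0, 0, 0, 0, 0, 0, 1], [0, 0, 0, 0, 0, 0, 1]])

```text
clock: 52.57
position: [0.6424, -0.0598, 0.1354]
ee_rot: [[-0.989, 0.147, 0.001], [0.147, 0.989, -0.001], [-0.001, -0.0, -1.0]]
ft_force: [-0.2, 0.1, -3.3]
opening: 0.162
```

move_arm(targets=[[0, -0.0015, 0.006, 0, 0, 0, 1], [0, 0, 0.008, 0, 0, 0, 1], [0, 0, 0.006, 0, 0, 0, 1], [0, 0, 0, 0, 0, 0, 1], [0, 0, 0, 0, 0, 0, 1], [0, 0, 0, 0, 0, 0, 1], [0, 0, 0, 0, 0, 0, 1], [0, 0, 0, 0, 0, 0, 1], [0, 0, 0, 0, 0, 0, 1], [0, 0, 0, 0, 0, 0, 1]])

```text
clock: 53.4
position: [0.6421, -0.062, 0.1129]
ee_rot: [[-0.989, 0.147, 0.0], [0.147, 0.989, -0.001], [-0.0, -0.0, -1.0]]
ft_force: [-0.4, -0.6, -3.1]
opening: 0.164
```

move_arm(targets=[[0, 0, 0.005, 0, 0, 0, 1], [0, 0, 0.004, 0, 0, 0, 1], [0, 0, 0.002, 0, 0, 0, 1], [0, 0, 0, 0, 0, 0, 1], [0, 0, 0, 0, 0, 0, 1], [0, 0, 0, 0, 0, 0, 0.5], [0, 0, 0, 0, 0, 0, 0.3], [0, 0, 0, 0, 0, 0, 0.3], [0, 0, 0, 0, 0, 0, 0.3], [0, 0, 0, 0, 0, 0, 0.3]])

```text
clock: 54.23
position: [0.6434, -0.0618, 0.1023]
ee_rot: [[-0.989, 0.147, 0.004], [0.147, 0.989, -0.001], [-0.004, -0.0, -1.0]]
ft_force: [0.3, 1.1, -0.3]
opening: 0.348
```

move_arm(targets=[[0, 0, -0.015, 0, 0, 0, 0.3], [0, 0, -0.03, 0, 0, 0, 0.3], [0, 0, -0.035, 0, 0, 0, -0.3], [0, 0, -0.01, 0, 0, 0, -0.3], [0, -0.035, 0, 0, 0, 0, -0.3], [0, -0.035, 0, 0, 0, 0, -0.3], [0, -0.035, 0, 0, 0, 0, -0.3], [0, -0.035, 0, 0, 0, 0, -0.3], [0, -0.03, 0, 0, 0, 0, -0.3], [0, 0, 0, 0, 0, 0, -0.3]], squeeze=40)

```text
clock: 55.07
position: [0.6196, -0.2325, 0.1985]
ee_rot: [[-0.99, 0.139, 0.009], [0.139, 0.99, -0.0], [-0.009, 0.001, -1.0]]
ft_force: [0.1, -0.8, 0.4]
opening: 0.651
```

move_arm(targets=[[0, 0, 0, 0, 0, 0, -0.3], [0, 0, 0, 0, 0, 0, -0.3], [0, 0, 0, 0, 0, 0, -0.3], [0, 0, 0, 0, 0, 0, -0.3], [0, 0, 0, 0, 0, 0, -0.3], [0, 0, 0, 0, 0, 0, -0.3], [0, 0, 0, 0, 0, 0, -0.3], [0, 0, 0, 0, 0, 0, -0.3], [0, 0, 0, 0, 0, 0, -0.3], [0, 0, 0, 0, 0, 0, -0.3]])

```text
clock: 55.9
position: [0.6207, -0.2282, 0.1988]
ee_rot: [[-0.991, 0.135, 0.01], [0.135, 0.991, 0.001], [-0.01, 0.003, -1.0]]
ft_force: [0.4, -0.1, -0.0]
opening: 0.65
```

```bash
python3 - <<'E'
from h import *
np.set_printoptions(suppress=True,precision=4)
d=snap('wrist','w12'); snap('scene','sc12'); snap('side','sd12');s=bot.state(); print(s['position'],s['ee_rot'])
u=np.array([.990,-.139,0]);K=np.array([.6185,-.2345,0])
print(w2pix(d,[K+[0,0,.099],K-.023*u+[0,0,.099],K+.023*u+[0,0,.099],K+[0,0,.066]]))
S=np.array([.642,-.0616,0]); print(w2pix(d,[S+x*u+[0,0,.097] for x in(-.115,0,.115)]))
a=cv2.imread('pics/w12.png'); b=cv2.imread('pics/sc12.png')[230:350,290:430]
cv2.imwrite('pics/m12.png',np.hstack([cv2.resize(a,(480,360)),cv2.resize(b[:,10:130],(320,360),interpolation=cv2.INTER_CUBIC)]))
E
```

```text
[ 0.6206 -0.2285  0.1987] [[-0.9908  0.135   0.01  ]
 [ 0.135   0.9908  0.0011]
 [-0.0097  0.0025 -0.9999]]
[[317.1783 245.6153]
 [317.0385 207.6991]
 [317.312  281.682 ]
 [318.1556 232.5268]]
[[644.4887  35.7043]
 [605.1627 244.0935]
 [573.9598 406.8237]]
```

View pics/m12.png

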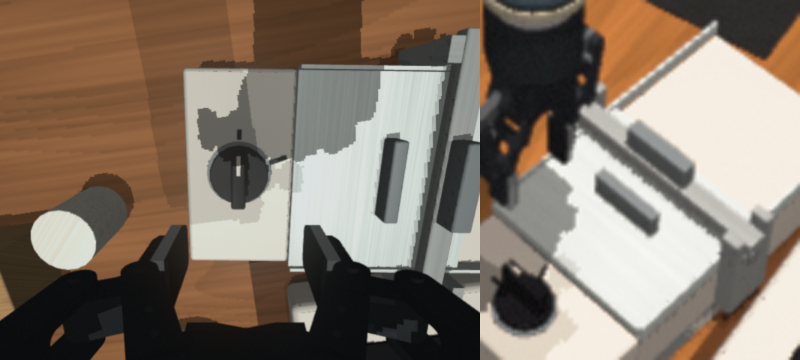

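move_arm(targets=[[0.003, -0.006, 0, 0, 0.6, 0, -0.3], [0, 0, 0.025, 0, 0, 0, -0.3], [0, 0, 0.035, 0, 0, 0, -0.3], [0, 0, 0.02, 0, 0, 0, -0.3], [0, 0, 0.008, 0, 0, 0, -0.3], [0, 0, 0, 0, 0, 0, -0.3], [0, 0, 0, 0, 0, 0, -0.3], [0, 0, 0, 0, 0, 0, -0.3], [0, 0, 0, 0, 0, 0, -0.3], [0, 0, 0, 0, 0, 0, -0.3]])

```text
clock: 56.88
position: [0.6182, -0.2391, 0.1131]
ee_rot: [[-0.99, 0.138, 0.004], [0.138, 0.99, -0.001], [-0.004, -0.001, -1.0]]
ft_force: [-0.2, -0.1, -0.1]
opening: 0.655
```

move_arm(targets=[[0.001, 0.004, 0, 0, 0.2, 0, -0.3], [0, 0, 0.01, 0, 0, 0, -0.3], [0, 0, 0.012, 0, 0, 0, -0.3], [0, 0, 0.006, 0, 0, 0, -0.3], [0, 0, 0, 0, 0, 0, -0.3], [0, 0, 0, 0, 0, 0, -0.3], [0, 0, 0, 0, 0, 0, -0.3], [0, 0, 0, 0, 0, 0, -0.3], [0, 0, 0, 0, 0, 0, -0.3], [0, 0, 0, 0, 0, 0, -0.3]])

```text
clock: 57.72
position: [0.6188, -0.2345, 0.084]
ee_rot: [[-0.99, 0.138, 0.002], [0.138, 0.99, -0.001], [-0.003, -0.001, -1.0]]
ft_force: [-1.1, 0.4, 0.3]
opening: 0.644
```

Close on the wing, then pull up (14 mm stop).

move_arm(targets=[[0.001, 0, 0.002, 0, 0, 0, 0.2], [0, 0, 0, 0, 0, 0, 1], [0, 0, 0, 0, 0, 0, 1], [0, 0, 0, 0, 0, 0, 1], [0, 0, 0, 0, 0, 0, 1], [0, 0, 0, 0, 0, 0, 1], [0, 0, -0.004, 0, 0, 0, 1], [0, 0, -0.004, 0, 0, 0, 1], [0, 0, -0.004, 0, 0, 0, 1], [0, 0, -0.004, 0, 0, 0, 1]])

```text
clock: 58.55
position: [0.6178, -0.2335, 0.0975]
ee_rot: [[-0.99, 0.138, 0.002], [0.138, 0.99, 0.0], [-0.002, 0.0, -1.0]]
ft_force: [8.9, 0.4, -44.2]
opening: 0.125
```

move_arm(targets=[[0, 0, -0.003, 0, 0, 0, 1], [0, 0, -0.003, 0, 0, 0, 1], [0, 0, -0.003, 0, 0, 0, 1], [0, 0, -0.003, 0, 0, 0, 1], [0, 0, -0.003, 0, 0, 0, 1], [0, 0, -0.003, 0, 0, 0, 1], [0, 0, 0, 0, 0, 0, 1], [0, 0, 0, 0, 0, 0, 1], [0, 0, 0, 0, 0, 0, 1], [0, 0, 0, 0, 0, 0, 1]])

```text
clock: 59.38
position: [0.6172, -0.2336, 0.0977]
ee_rot: [[-0.991, 0.137, -0.006], [0.137, 0.991, 0.009], [0.007, 0.009, -1.0]]
ft_force: [1.2, -0.2, -4.5]
opening: 0.131
```

move_arm(targets=[[0, 0, 0, 0, 0, 6, 1], [0, 0, 0, 0, 0, 6, 1], [0, 0, 0, 0, 0, 6, 1], [0, 0, 0, 0, 0, 6, 1], [0, 0, 0, 0, 0, 6, 1], [0, 0, 0, 0, 0, 6, 1], [0, 0, 0, 0, 0, 6, 1], [0, 0, 0, 0, 0, 6, 1], [0, 0, 0, 0, 0, 6, 1], [0, 0, 0, 0, 0, 6, 1]])

```text
clock: 60.22
position: [0.618, -0.2325, 0.0978]
ee_rot: [[-0.338, 0.941, -0.002], [0.941, 0.338, 0.011], [0.011, 0.001, -1.0]]
ft_force: [4.6, -1.0, -11.1]
opening: 0.125
```

move_arm(targets=[[0, 0, 0, 0, 0, 2, 1], [0, 0, 0, 0, 0, 2, 1], [0, 0, 0, 0, 0, 0, 1], [0, 0, 0, 0, 0, 0, 1], [0, 0, 0, 0, 0, 0, 1], [0, 0, 0, 0, 0, 0, 1], [0, 0, 0, 0, 0, 0, 1], [0, 0, 0, 0, 0, 0, 1], [0, 0, 0, 0, 0, 0, 1], [0, 0, 0, 0, 0, 0, 1]])

```text
clock: 61.05
position: [0.6181, -0.2324, 0.0978]
ee_rot: [[-0.267, 0.964, -0.001], [0.964, 0.267, 0.01], [0.01, 0.002, -1.0]]
ft_force: [2.8, -1.4, -9.2]
opening: 0.127
```

move_arm(targets=[[0, 0, 0, 0, 0, 2, 1], [0, 0, 0, 0, 0, 1.4, 1], [0, 0, 0, 0, 0, 0, 1], [0, 0, 0, 0, 0, 0, 1], [0, 0, 0, 0, 0, 0, 1], [0, 0, 0, 0, 0, 0, 1], [0, 0, 0, 0, 0, 0, 1], [0, 0, 0, 0, 0, 0, 1], [0, 0, 0, 0, 0, 0, 1], [0, 0, 0, 0, 0, 0, 1]])

```text
clock: 61.88
position: [0.6181, -0.2325, 0.0978]
ee_rot: [[-0.21, 0.978, -0.001], [0.978, 0.21, 0.01], [0.01, 0.001, -1.0]]
ft_force: [3.4, -1.2, -8.4]
opening: 0.123
```

move_arm(targets=[[0, 0, 0.004, 0, 0, 0, 1], [0, 0, 0.004, 0, 0, 0, 1], [0, 0, 0.004, 0, 0, 0, 1], [0, 0, 0.004, 0, 0, 0, 1], [0, 0, 0.003, 0, 0, 0, 1], [0, 0, 0.003, 0, 0, 0, 1], [0, 0, 0.003, 0, 0, 0, 1], [0, 0, 0.003, 0, 0, 0, 1], [0, 0, 0.003, 0, 0, 0, 1], [0, 0, 0, 0, 0, 0, 1]])

```text
clock: 62.72
position: [0.6181, -0.2324, 0.0843]
ee_rot: [[-0.209, 0.978, 0.007], [0.978, 0.209, 0.007], [0.005, 0.009, -1.0]]
ft_force: [0.0, -0.6, -6.2]
opening: 0.124
```

move_arm(targets=[[0, 0, 0.003, 0, 0, 0, 1], [0, 0, 0.004, 0, 0, 0, 1], [0, 0, 0.004, 0, 0, 0, 1], [0, 0, 0.004, 0, 0, 0, 1], [0, 0, 0.004, 0, 0, 0, 1], [0, 0, 0.004, 0, 0, 0, 1], [0, 0, 0.004, 0, 0, 0, 1], [0, 0, 0.004, 0, 0, 0, 1], [0, 0, 0.004, 0, 0, 0, 1], [0, 0, 0.004, 0, 0, 0, 1]])

```text
clock: 63.55
position: [0.6187, -0.2326, 0.0829]
ee_rot: [[-0.205, 0.978, 0.024], [0.979, 0.206, 0.0], [-0.005, 0.024, -1.0]]
ft_force: [-15.4, 5.3, 43.1]
opening: 0.125
```

move_arm(targets=[[0, 0, 0, 0, 0, 0, 1], [0, 0, -0.001, 0, 0, 0, 0.5], [0, 0, 0, 0, 0, 0, -0.2], [0, 0, 0, 0, 0, 0, -0.3], [0, 0, 0, 0, 0, 0, -0.3], [0, 0, -0.01, 0, 0, 0, -0.3], [0, 0, -0.03, 0, 0, 0, -0.3], [0, 0, -0.038, 0, 0, 0, -0.3], [0, 0, -0.038, 0, 0, 0, -0.3], [0, 0, -0.03, 0, 0, 0, -0.3]])

```text
clock: 64.38
position: [0.6112, -0.2304, 0.2266]
ee_rot: [[-0.207, 0.978, 0.008], [0.978, 0.207, 0.006], [0.005, 0.009, -1.0]]
ft_force: [1.2, -1.0, 0.3]
opening: 0.649
```

move_arm(targets=[[0.02, 0.015, 0, 0, 0, 0, -0.3], [0.02, 0.015, 0, 0, 0, 0, -0.3], [0.02, 0.015, 0, 0, 0, 0, -0.3], [0, 0, 0, 0, 0, 0, -0.3], [0, 0, 0, 0, 0, 0, -0.3], [0, 0, 0, 0, 0, 0, -0.3], [0, 0, 0, 0, 0, 0, -0.3], [0, 0, 0, 0, 0, 0, -0.3], [0, 0, 0, 0, 0, 0, -0.3], [0, 0, 0, 0, 0, 0, -0.3]])

```text
clock: 65.22
position: [0.6464, -0.1652, 0.24]
ee_rot: [[-0.201, 0.979, 0.022], [0.98, 0.201, 0.001], [-0.003, 0.022, -1.0]]
ft_force: [-0.7, -0.2, -0.3]
opening: 0.651
```

```bash
python3 - <<'E'
from h import *
np.set_printoptions(suppress=True,precision=3,linewidth=150)
s=bot.state(); print(s['position'])
w=snap('wrist','w13'); sc=snap('scene','sc13'); sd=snap('side','sd13')
u=np.array([.990,-.139,0]);v=np.array([.139,.990,0]);K=np.array([.618,-.2335,0])
# bright pointer / wing in rectified top view of knob (1px=0.5mm), unit axes: right=+v, down=+u
for n,d in(('wrist',w),('scene',sc),('side',sd)):
  yy,xx=np.mgrid[-40:41,-40:41]*.001
  X=K+xx[...,None]*v+yy[...,None]*u+[0,0,.099]
  uv=w2pix(d,X).reshape(81,81,2).astype(np.float32)
  r=cv2.remap(d['color'],uv[...,0],uv[...,1],cv2.INTER_LINEAR).max(2)
  print(n); print('\n'.join(''.join('#' if c>170 else '+' if c>110 else '-' if c>50 else '.' for c in row[12:70]) for row in r[12:70:2]))
for n,z in(('sd12','sd13'),('sc12','sc13')):
  a=cv2.imread(f'pics/{n}.png').astype(int);b=cv2.imread(f'pics/{z}.png').astype(int)
E
```

```text
[ 0.646 -0.165  0.24 ]
wrist
------------------------------+#######+++---+#############
-------------------------------+#++---------+++--++++#####
...........-------------------------........-----------+##
.......................----------.................------++
................................................-.....----
................................................----....--
.................................................-----....
..........................................................
..........................................................
..........................................................
..........--++#+-........................---++++-.........
....--++#######+-..................---+++####+++--........
-++############+-...............-++#####+++------.........
++############+-................-++++-------..............
++#######++--....................----...............------
++###+--........................................----------
++###+-....................................---------------
++####+-................................------------------
++#####+-
[... 3372 characters left out ...]
----......---------+++++###################++++++++
+----------------------++++###############################
++---------------+++++++##################################
++++++++++++++++++++######################################
++++++++++++##############################################
++########################################################
##########################################################
##########################################################
##########################################################
##########################################################
##########################################################
##########################################################
```

```bash
python3 - <<'E'
from h import *
np.set_printoptions(suppress=True,precision=3,linewidth=150)
u=np.array([.990,-.139,0]);v=np.array([.139,.990,0]);S=np.array([.642,-.0616,0])
# edge scan across the bar's front and back end tops (z .097) along v
for n in('sc12','sc13'):
  d=load(n)
  for x in(.06,.1):
    t=np.arange(-.03,.031,.003); uv=w2pix(d,S+x*u+t[:,None]*v+[0,0,.097]).astype(np.float32)
    print(n,x,cv2.remap(d['color'],uv[None,:,0],uv[None,:,1],cv2.INTER_LINEAR).max(2).ravel())
print(bot.hand_in())
E
```

```text
sc12 0.06 [222 175 111  94  89 105 158 195 197 194 192 195 213 238 240 241 245 246 246 246 246]
sc12 0.1 [ 91  91 116 168 197 196 195 199 199 196 194 192 164 106  88 102 147 190 200 212 232]
sc13 0.06 [221 175 110  94  90 106 159 196 198 194 191 195 213 238 241 242 244 246 246 246 246]
sc13 0.1 [ 91  90 116 169 196 196 195 199 199 196 194 193 164 106  90 103 147 190 201 211 232]
the job is handed in; nothing more can be done
None
```

I finished the job in the order asked and handed it in at about 65 s of the 210 s; the hand-in gives no verdict.

- **Cover open:** I slid it until the force rose at the open stop.
- **Clamps:** All four went into the chamber. Clamp 1 had moved from where I first set it down, so clamp 2 came down partly on top of it. I picked clamp 2 up again and set it in free space. A picture before closing showed all four lying flat on the chamber floor.
- **Cover closed:** I slid it about 154–155 mm, until the force rose at the closed stop.
- **Bar:** It went into both notches without contact force and I released it within about 2 mm of its seat. A picture showed it across the unit, its far end clearly in its notch. The scene pixels across the bar did not change from then until the hand-in.
- **Knob:** I pulled it to its upper stop, turned it 70.0° by the tool angle, and pushed it in until it stopped. My last check found the pointer at about 70°. The scene and wrist views put the knob top at the same spot when I assumed the fully-in height of 99 mm.

The fingers pulled and pressed on the knob with about 43–44 N at its two stops. The wrist-force readings stayed well below 120 N. I had used up the picture views, so the knob was checked only by image code. I took no last picture of the loose things nearby, but the robot never went close enough to move them.

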